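# Square up movement holders for the camera pass

### The job

Slide the camera head to its left-hand stop, out of the way, and leave it there while you set all the movement holders side by side on the bench in one row against the front of the steel fence, end-on to it. Then lay the straightedge along the row's near ends and press it up, so that it is flush along all of them and every holder is hard and square against the fence. Leave it lying there, slide the camera head across to its right-hand stop, and leave the loupe, the oil jar and the other things on the bench alone (left and right as seen from the robot).

Things in the scene. Friction and masses are not known exactly. Their poses are not given: they have to be found in the camera images.
- station: Fixed inspection station. Origin: middle of the fence's front face, at bench level; x points away from the robot through the fence, y left along it, z up. Fence: steel bar 280 mm long, 16 mm high, 14 mm thick, front face at x = 0. A thin white sheet, 125 mm deep, in front marks where the row goes (holders stand at bench level, z = 0). Behind the fence runs the camera head's rail.
- head (a joint): Camera head along its rail, m: 0 at the left-hand stop (station y = +170 mm), 0.34 at the right-hand stop (y = -170 mm). About 2 N slides it and it stays where left. The rail's middle is at station x = 37 mm; its end blocks, 40 mm high, at y = +211 and -211 mm.
- head_grip (a point): Centre of the upright round black knob on top of the camera head (26 mm diameter, 95 to 140 mm above the bench), 120 mm above the bench, at station x = 43 mm; moves with the head. The head is 52 mm wide along the rail. Below the knob a camera tube (22 mm diameter, 65 to 87 mm above the bench) points to the robot, reaching to station x = 4 mm.
- holder1: Movement holder: aluminium block 80 mm long (own x) x 36 mm wide (own y) x 18 mm high, about 0.15 kg, two flat brass discs in its top, a grey grip rib across its middle (16 mm thick along x, 30 mm along y, top 48 mm above the underside). Both ends alike. Origin: centre of underside. Grip the rib across its 16 mm, fingers over the block's ends. 4 or 5 of them are present.
- holder2: Movement holder exactly like holder1 (may be absent).
- holder3: Movement holder exactly like holder1 (may be absent).
- holder4: Movement holder exactly like holder1 (may be absent).
- holder5: Movement holder exactly like holder1 (may be absent).
- straightedge: Steel straightedge 220 mm long (its own y) x 28 mm wide (its own x) x 12 mm thick, 0.35 kg, lying flat, with a wooden grip rib along its middle (16 mm thick along x, 90 mm long along y, top 42 mm above the underside). Both long edges are straight, 14 mm from the middle. Origin: centre of the underside, z up.
- loupe: Bystander: black eyeglass tube, 36 mm diameter, 26 mm high, standing on the bench.
- oil_jar: Bystander: small jar, 36 mm diameter, 35 mm high.
Not all that is in view belongs to the job. Leave any brown look-alike of the holder4 alone.

How it is judged:
By the outcome, as a careful person would: the job done as asked, in the order asked, and still so for the second after the job is handed in, with the robot touching nothing.
Of holder1, holder2, holder3, holder4, holder5 only 4 to 5 are there at a start; the rules pass over those that are not, and their reading is None.
At some moment in a run one of holder1, holder2, holder3, holder4, holder5, straightedge may be knocked a few centimetres aside while the robot is not near it.
Once in a run the grip may slacken for a moment while it holds something.
It also fails if it takes over 210 s, if anything falls off the work surface, if the arm or the gripper's body presses on something with over 40 N, if the wrist force passes 120 N, or if a joint passes its speed limit or range.

### The arm

A 6-joint arm with a two-finger parallel gripper is mounted at the origin on the work surface. World frame = base frame: x ahead of the robot, y to its left, z up, the work surface at z = 0. Lengths are in mm, angles in rad, forces in N, time in s.
With the tool pointing down it reaches from about 350 to 975 mm from the base axis. Payload 7.1 kg.
Tool frame: the origin (TCP) lies midway between the tips of the shut fingers; the grasp point (between the pads) lies 19 mm behind it; z points along the fingers, y is the line along which they close (so a half turn about z gives the same grasp; the last joint's range is limited). The gripper opens to 88 mm and grips with 3 to 60 N. Pads are 20 mm wide; open, the fingers measure 115 mm over their backs; the gripper's body (75 mm by 178 mm) begins 61 mm behind the grasp point.
Start: joints at [1.317, 0.423, 1.63, -0, 1.089, -0.019], TCP at [145.374, 607.841, 222.675] pointing down, gripper open.
Joint ranges: [-3, 3], [-0.9, 2.11], [0.09, 2.58], [-1.31, 4.45], [0.11, 2.69], [-2.54, 2.54]. Speed limits (rad/s): [2.39, 2.39, 3.01, 3.14, 3.14, 3.14].

### API

Orientations are given as a rotation vector (axis times angle).
In Python, from workcell import ctrl gives the robot as it stands. The module is installed in compiled form; this text tells all that it offers.
- The arm moves only by the tool apply_moves, never from a script. Its argument "targets" is a list of rows, each a list of 3 entries, a list of its own where there are three numbers: the opening, from -1 (shut) to 1 (fully open), then the shift along the tool's x, y, z normalised to -1 to 1, where 1 is 5 cm, then the turn, a rotation vector about the tool's x, y, z normalised to -1 to 1, where 1 is 90 degrees. In form: [[jaw, [x, y, z], [wx, wy, wz]], ...]. A call has 1 to 8 rows; each row shifts and turns the commanded pose from where the row before left it, along the tool's axes as they then stand; what a row does not reach is not made up. A row lasts 1/8 s, in which the tool goes at most 62.5 mm and 10.7 degrees, less where a joint would pass 70% of its speed; a pose out of reach is approached as far as the arm can. A call with a number of a shift or a turn outside -1 to 1 is refused whole. A call with a gripper value outside its range is refused whole. The fingers move at their own pace and stop on an object; the grip force is fixed at half the most. Time passes only in rows, so rows that do not move let the fingers close. It gives the time, the measured TCP pose, the force, the opening and the grip force at its end, in the units of the state.
- ctrl.get_obs(): the state, without advancing time (a new reading comes with each control period).
- ctrl.get_image(name): name is "side" or "top" or "wrist"; returns a dict with "pixels" (480x640x3 uint8, blue, green, red), "camera_matrix" (3x3 intrinsics, pixels), "view" (4x4, takes a point from world to camera coordinates); the wrist camera has in their place "hand_eye" (4x4, takes a point from camera to tool coordinates, whose origin is the TCP and whose axes are the flange's). Camera axes: x right, y down, z forward; pixel columns grow to the right and rows downward; lengths in mm; the calibration is good to about 2 mm. A picture is of the moment at which its call begins: read the wrist's pose just before it. There is no depth.
- ctrl.close_job(): hands the job in; it is judged then, once.
Trained networks look in the newest picture that a camera, given by its name, has taken for a name from the list of things; names that differ only in an ending like _2 or _b are one class to them, and where a whole thing is asked for, a point or a joint stands for the part that bears it (a point fixed in the world has none). Each returns a list of dicts, best first, with "score" (0 to 1); they miss things now and then, are a little off and sometimes report something else, mostly with a low value. They report only what shows in the picture. A call takes as long as a camera call. They do not tell look-alikes from the thing itself.
- ctrl.masks_of(label, camera): "region" (480x640 bool, what is visible of it) and "bbox" ([left, top, right, bottom] in pixels, round what is visible of it).
- ctrl.pinpoint(label, camera): "xy" ([column, row] in pixels: a listed point, or the origin of a listed thing).
The state is a dict: "t": time; "qpos": joint angles; "qvel": joint speeds; "joint_torque": joint torques, N m; "ee_pos": TCP position; "orientation": TCP orientation; "ft_force": force on the tool from outside, world axes, zero at the start; "moment": the same for the moment, N m; "width": finger opening in mm; "grasp_force": force on a finger pad.
Only numpy, scipy, OpenCV 4.12 (cv2) and the standard library are available. Lean on these libraries where they do the work, as an engineer would, in place of code of your own. Each camera call takes 0.05 s, during which the arm holds its last target. There are 200 camera calls.

## Working session

There is one attempt and no reset: what is moved stays moved. The work goes in short steps, Python scripts to look and compute and a tool call to move; the robot and the scene stay as the last step left them, time stands still between calls to the robot, and variables do not carry over. Pictures are saved under pics/ and viewed, at most 17 in all, crops included, and the job is handed in when it is done.

Besides the shell and the picture viewer there is one more tool, called after "Call:" by a JSON object that holds its "fn" and its "kwargs", one argument or row to a line. apply_moves: Moves the arm, as the interface text tells. Scaled input: -1 to 1 covers 5 cm each way for a shift and 90 degrees each way for a turn. Its arguments: {"type":"object","properties":{"targets":{"type":"array"}},"required":["targets"]}

```bash
mkdir -p pics; ls; cat > h.py <<'E'
import numpy as np, cv2
from scipy.spatial.transform import Rotation as R
from workcell import ctrl
def cam(name):
    o=ctrl.get_obs(); im=ctrl.get_image(name); K=np.array(im["camera_matrix"])
    if "view" in im: V=np.array(im["view"])
    else:
        T=np.eye(4);T[:3,:3]=R.from_rotvec(o["orientation"]).as_matrix();T[:3,3]=o["ee_pos"]
        V=np.linalg.inv(T@np.array(im["hand_eye"]))
    return im["pixels"],K,V
def back(px,K,V,z=0.):
    px=np.atleast_2d(px).astype(float)
    d=np.c_[px,np.ones(len(px))]@np.linalg.inv(K).T@V[:3,:3]
    c=-V[:3,:3].T@V[:3,3]
    return c+d*((z-c[2])/d[:,2])[:,None]
def proj(P,K,V):
    P=np.atleast_2d(P); q=(P@V[:3,:3].T+V[:3,3])@K.T
    return q[:,:2]/q[:,2:]
def st():
    o=ctrl.get_obs(); print({k:np.round(o[k],2).tolist() for k in("t","ee_pos","orientation","width","grasp_force","ft_force","qpos")})
E
python3 - <<'E'
from h import *
st()
for n in("top","side"):
    p,K,V=cam(n); cv2.imwrite(f"pics/{n}0.png",p)
    print(n,K.round(1).tolist(),V.round(3).tolist())
    for l in("station","head","holder1","straightedge","loupe","oil_jar"):
        for d in ctrl.pinpoint(l,n): print(l,np.round(d["xy"],1),round(d["score"],2),back(d["xy"],K,V).round(1)[0])
    for d in ctrl.pinpoint("head_grip",n): print("grip",np.round(d["xy"],1),round(d["score"],2),back(d["xy"],K,V,120).round(1)[0])
E
```

```text
pics
{'t': 0.0, 'ee_pos': [145.21, 607.32, 221.89], 'orientation': [-0.37, -3.12, 0.0], 'width': 87.86, 'grasp_force': 0.0, 'ft_force': [-0.0, 0.59, -0.07], 'qpos': [1.32, 0.42, 1.63, 0.0, 1.09, -0.02]}
top [[487.3, 0.0, 311.6], [0.0, 487.3, 241.5], [0.0, 0.0, 1.0]] [[-0.002, -1.0, -0.011, 4.845], [-0.985, 0.004, -0.173, 472.191], [0.173, 0.01, -0.985, 1277.267], [0.0, 0.0, 0.0, 1.0]]
station [308.7 199.6] 0.78 [600.2  11.7   0. ]Traceback (most recent call last):
  File "<stdin>", line 7, in <module>
ValueError: it knows: head_grip, holder, loupe, oil_jar, station, straightedge
```

```bash
python3 - <<'E'
from h import *
for n in("top","side"):
    p,K,V=cam(n); cv2.imwrite(f"pics/{n}0.png",p)
    for l in("station","holder","straightedge","loupe","oil_jar"):
        for d in ctrl.pinpoint(l,n): print(l,np.round(d["xy"],1),round(d["score"],2),back(d["xy"],K,V).round(1)[0])
    for d in ctrl.pinpoint("head_grip",n): print("grip",np.round(d["xy"],1),round(d["score"],2),back(d["xy"],K,V,120).round(1)[0])
E
```

```text
station [307.6 202. ] 0.95 [593.2  14.8   0. ]
holder [448.5 268.9] 0.9 [ 401.4 -373.4    0. ]
holder [391.1 255.2] 0.79 [ 440.1 -216.7    0. ]
holder [177.5 216. ] 0.79 [554.3 382.6   0. ]
holder [162.8 297.9] 0.76 [324.  412.5   0. ]
holder [234.2 260.1] 0.73 [428.  218.8   0. ]
holder [200.4 318.1] 0.68 [269. 307.   0.]
holder [178.8 254.9] 0.55 [443.1 373.9   0. ]
straightedge [452.6 227.9] 0.91 [ 516.6 -390.7    0. ]
loupe [204.  241.6] 0.7 [480.5 304.8   0. ]
loupe [454.7 229.1] 0.68 [ 513.2 -396.4    0. ]
oil_jar [407. 288.] 0.61 [ 349.2 -257.4    0. ]
oil_jar [205.9 239.1] 0.58 [487.6 299.8   0. ]
oil_jar [454.6 228.5] 0.34 [ 514.9 -396.2    0. ]
grip [304.1 175.3] 0.94 [633.6  21.7 120. ]
station [374.  246.4] 0.84 [600.6   5.5   0. ]
station [408.  420.6] 0.4 [ 405.2 -371.7    0. ]
holder [188.4 223. ] 0.94 [263.3 309.8   0. ]
holder [263.8 219.2] 0.91 [424.5 221.4   0. ]
holder [275.5 162.7] 0.89 [550.3 385.4   0. ]
holder [193.  188.2] 0.87 [322.9 415.4   0. ]
holder [410.6 420.5] 0.84 [ 409.4 -374.2    0. ]
holder [371.6 352.8] 0.7 [ 431.3 -219.8    0. ]
holder [241.2 183.2] 0.61 [436.2 364.6   0. ]
straightedge [453.1 398.5] 0.98 [ 505.  -383.3    0. ]
loupe [271.5 193.1] 0.46 [484.7 290.3   0. ]
oil_jar [350.4 389.5] 0.94 [ 349.8 -262.8    0. ]
grip [387.7 199.1] 0.71 [641.3  23.5 120. ]
grip [374.1 245.6] 0.31 [536.3 -69.8 120. ]
```

View pics/top0.png

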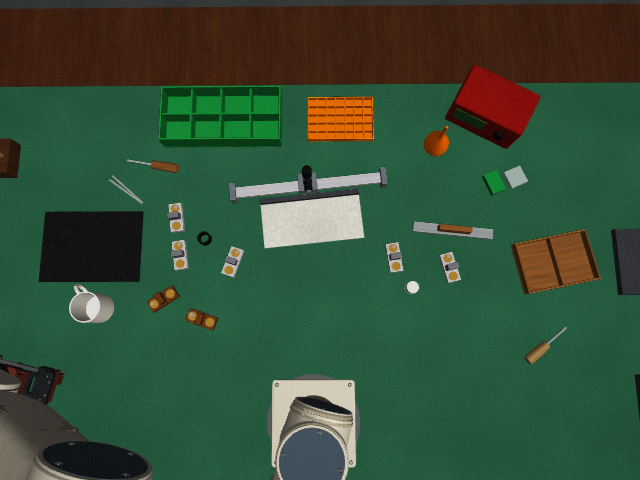

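View pics/side0.png

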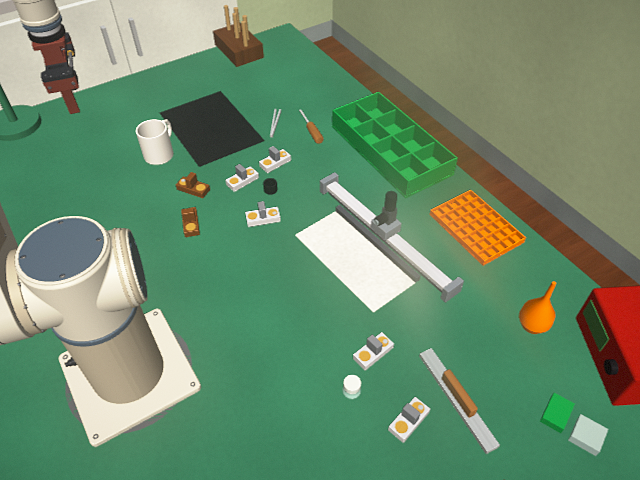

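The real holders are the white ones at top-image pixels (176,216), (179,255), (232,262), (394,257) and (450,267). The brown blocks at (163,298) and (201,319) are look-alikes, and I'll leave them alone. The head is mid-rail with its knob at (306,175), and the straightedge is at (454,229). Next I'll plan the moves.

```bash
cat >> h.py <<'E'
def tool():
    o=ctrl.get_obs(); M=R.from_rotvec(o["orientation"]).as_matrix()
    return np.array(o["ee_pos"]),np.degrees(np.arctan2(M[1,1],M[0,1])),M,o
def plan(xyz,yaw,n=None):
    """print per-row shift/turn (n equal rows) to bring TCP to xyz, tool y at world angle yaw (deg); shift given in tool axes before the turn"""
    p,y,M,o=tool(); d=np.array(xyz)-p; dy=(yaw-y+90)%180-90
    Rt=np.array([M[0,0],M[1,0],0]); 
    n=n or int(max(np.ceil(np.linalg.norm(d)/48),np.ceil(abs(dy)/9.5),1))
    print("n",n,"dist",d.round(1),"dyaw",round(dy,2))
    for i in range(n):
        a=np.radians(y+dy*(i+.5)/n) if n>1 else np.radians(y)
        ty=np.array([np.cos(a),np.sin(a),0]);tx=np.array([np.cos(a+np.pi/2),np.sin(a+np.pi/2),0])
        if tx@M[:,0]*1.0<0 and abs(dy)<80 and np.cross(ty,[0,0,-1])@tx<0: tx=-tx
        tx=np.cross(ty,[0,0,-1])
        s=d/n
        print([0,np.round([s@tx/50,s@ty/50,-s[2]/50],3).tolist(),[0,0,round(-dy/n/90,4)]])
E
python3 - <<'E'
from h import *
p,K,V=cam("wrist"); T=np.array(ctrl.get_image("wrist")["hand_eye"]); print(T.round(2).tolist(),K.round(1).tolist())
plan([480,10,400],3)
E
```

```text
[[0.0, -0.96, -0.29, 79.11], [1.0, 0.0, 0.0, -0.96], [-0.0, -0.29, 0.96, -162.5], [0.0, 0.0, 0.0, 1.0]] [[379.5, 0.0, 321.5], [0.0, 379.5, 232.4], [0.0, 0.0, 1.0]]
n 15 dist [ 334.6 -597.9  177.3] dyaw -73.55
[0, [-0.648, -0.644, -0.236], [0, 0, np.float64(0.0545)]]
[0, [-0.7, -0.587, -0.236], [0, 0, np.float64(0.0545)]]
[0, [-0.748, -0.525, -0.236], [0, 0, np.float64(0.0545)]]
[0, [-0.79, -0.459, -0.236], [0, 0, np.float64(0.0545)]]
[0, [-0.826, -0.39, -0.236], [0, 0, np.float64(0.0545)]]
[0, [-0.857, -0.318, -0.236], [0, 0, np.float64(0.0545)]]
[0, [-0.881, -0.243, -0.236], [0, 0, np.float64(0.0545)]]
[0, [-0.898, -0.167, -0.236], [0, 0, np.float64(0.0545)]]
[0, [-0.909, -0.09, -0.236], [0, 0, np.float64(0.0545)]]
[0, [-0.913, -0.012, -0.236], [0, 0, np.float64(0.0545)]]
[0, [-0.911, 0.066, -0.236], [0, 0, np.float64(0.0545)]]
[0, [-0.902, 0.144, -0.236], [0, 0, np.float64(0.0545)]]
[0, [-0.886, 0.221, -0.236], [0, 0, np.float64(0.0545)]]
[0, [-0.864, 0.296, -0.236], [0, 0, np.float64(0.0545)]]
[0, [-0.836, 0.368, -0.236], [0, 0, np.float64(0.0545)]]
```

Call:
{"fn": "apply_moves", "kwargs": {
  "targets": [
    [1, [-0.65, -0.64, -0.24], [0, 0, 0.055]],
    [1, [-0.7, -0.59, -0.24], [0, 0, 0.055]],
    [1, [-0.75, -0.52, -0.24], [0, 0, 0.055]],
    [1, [-0.79, -0.46, -0.24], [0, 0, 0.055]],
    [1, [-0.83, -0.39, -0.24], [0, 0, 0.055]],
    [1, [-0.86, -0.32, -0.24], [0, 0, 0.055]],
    [1, [-0.88, -0.24, -0.24], [0, 0, 0.055]],
    [1, [-0.9, -0.17, -0.24], [0, 0, 0.055]]
  ]
}}

```text
t: 1.9
ee_pos: [337.6, 294.9, 319.3]
orientation: [1.407, 2.809, 0.001]
ft_force: [0.4, -0.1, 0.1]
width: 88.1
grasp_force: 0.0
```

Call:
{"fn": "apply_moves", "kwargs": {
  "targets": [
    [-1, [-0.91, -0.09, -0.24], [0, 0, 0.055]],
    [-1, [-0.91, -0.01, -0.24], [0, 0, 0.055]],
    [-1, [-0.91, 0.07, -0.24], [0, 0, 0.055]],
    [-1, [-0.9, 0.14, -0.24], [0, 0, 0.055]],
    [-1, [-0.89, 0.22, -0.24], [0, 0, 0.055]],
    [-1, [-0.86, 0.3, -0.24], [0, 0, 0.055]],
    [-1, [-0.84, 0.37, -0.24], [0, 0, 0.055]],
    [-1, [0, 0, 0], [0, 0, 0]]
  ]
}}

```text
t: 2.9
ee_pos: [504.0, 20.7, 403.4]
orientation: [2.18, 2.26, 0.002]
ft_force: [-0.9, 0.6, 0.5]
width: 11.5
grasp_force: 0.0
```

```bash
python3 - <<'E'
from h import *
st(); print(tool()[1])
p,K,V=cam("wrist"); cv2.imwrite("pics/w1.png",p)
for l in("station","holder","straightedge","head_grip"):
    for d in ctrl.pinpoint(l,"wrist"): print(l,np.round(d["xy"],1),round(d["score"],2),back(d["xy"],K,V,120 if l=="head_grip" else 0).round(1)[0])
E
```

```text
{'t': 2.9, 'ee_pos': [504.03, 20.72, 403.38], 'orientation': [2.18, 2.26, 0.0], 'width': 11.48, 'grasp_force': 0.0, 'ft_force': [-0.86, 0.63, 0.52], 'qpos': [0.02, 0.07, 1.68, -0.0, 1.39, -0.02]}
2.0717017866074148
station [383.5 185.8] 0.65 [598.9   4.2   0. ]
holder [264.8  18.4] 0.75 [422.2 222.3   0. ]
holder [272.6 318.4] 0.74 [ 432.2 -225.6    0. ]
head_grip [438.9 195.8] 0.72 [645.4  14.9 120. ]
```

View pics/w1.png

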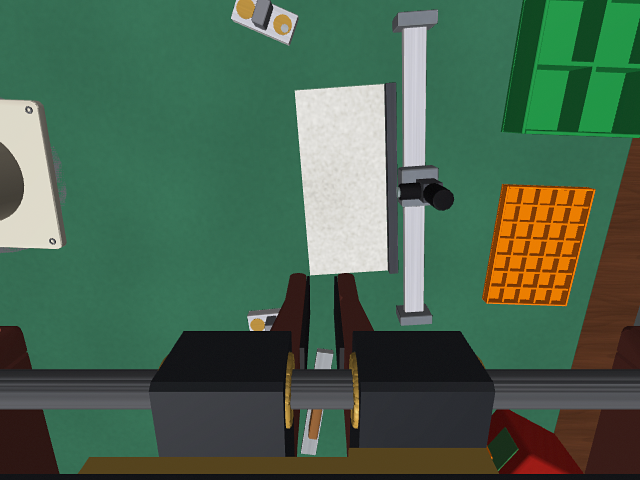

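```bash
cat >> h.py <<'E'
def sheet(cname="wrist"):
    p,K,V=cam(cname)
    m=(p.min(2)>170).astype(np.uint8); m[330:]=0
    n,L,s,c=cv2.connectedComponentsWithStats(m)
    best=[i for i in range(1,n) if s[i,4]>3000]
    return p,K,V,L,s,best
E
python3 - <<'E'
from h import *
for cn in("wrist","top"):
    p,K,V,L,s,b=sheet(cn)
    for i in b:
        if cn=="wrist" and not(290<s[i,0]<330): continue
        cs,_=cv2.findContours((L==i).astype(np.uint8),cv2.RETR_EXTERNAL,cv2.CHAIN_APPROX_NONE)
        c=max(cs,key=cv2.contourArea)
        W=back(c[:,0,:],K,V)[:,:2].astype(np.float32)
        r=cv2.minAreaRect(W); print(cn,s[i],r)
        q=cv2.approxPolyDP(c,8,True)[:,0]; print(q.tolist(),back(q,K,V)[:,:2].round(1).tolist())
        # far-edge line fit: points within 4mm of far side
        bx=cv2.boxPoints(r); th=np.radians(4); 
        for it in range(4):
            f=np.array([np.cos(th),np.sin(th)]); l=np.array([-f[1],f[0]]); u=W@f; v=W@l
            out=[]
            for lo in(0,1):
                e=np.abs(u-(u.max() if lo else u.min()))<5; e&=np.abs(v-np.median(v))<115
                k=np.polyfit(v[e],u[e],1); out.append((round(np.degrees(-k[0]),2),e.sum()))
            th+= -np.arctan(k[0])
        print("yaw",np.degrees(th),out,"u",k[1],"v",v.min(),v.max(), "centre front",f*k[1]+l*(v.min()+v.max())/2)
E
```

```text
wrist [  297    87    92   189 15411] ((539.5549926757812, 1.40716552734375), (124.79732513427734, 280.02752685546875), 6.000637054443359)
[[386, 87], [297, 93], [318, 275], [388, 272]] [[586.7, 146.6], [463.0, 133.5], [503.3, -140.6], [615.4, -130.6]]
yaw 6.021358016801471 [(np.float64(0.0), np.int64(154)), (np.float64(-0.0), np.int64(155))] u 598.3792572851839 v -195.22540590185284 84.82155390753691 centre front [600.86855287   7.87212509]
```

```bash
cat >> h.py <<'E'
O=np.array([601.2,7.9]); TH=np.radians(6.0)
def S(x,y,z): 
    c,s=np.cos(TH),np.sin(TH); return [O[0]+c*x-s*y,O[1]+s*x+c*y,z]
def toS(P):
    c,s=np.cos(TH),np.sin(TH); d=np.atleast_2d(P)[:,:2]-O; return np.c_[d@[c,s],d@[-s,c]]
E
python3 -c "
from h import *
plan(S(43,-50,400),6);"

```

```text
n 4 dist [147.1 -61.1  -2.5] dyaw 3.6
[0, [-0.341, 0.719, 0.012], [0, 0, np.float64(-0.01)]]
[0, [-0.353, 0.714, 0.012], [0, 0, np.float64(-0.01)]]
[0, [-0.364, 0.708, 0.012], [0, 0, np.float64(-0.01)]]
[0, [-0.375, 0.703, 0.012], [0, 0, np.float64(-0.01)]]
```

Call:
{"fn": "apply_moves", "kwargs": {
  "targets": [
    [-1, [-0.34, 0.72, 0.01], [0, 0, -0.01]],
    [-1, [-0.35, 0.71, 0.01], [0, 0, -0.01]],
    [-1, [-0.36, 0.71, 0.01], [0, 0, -0.01]],
    [-1, [-0.38, 0.7, 0.01], [0, 0, -0.01]],
    [-1, [0, 0, 1], [0, 0, 0]],
    [-1, [0, 0, 1], [0, 0, 0]],
    [-1, [0, 0, 1], [0, 0, 0]],
    [-1, [0, 0, 0], [0, 0, 0]]
  ]
}}

```text
t: 4.25
ee_pos: [646.1, -38.6, 246.6]
orientation: [-2.098, -2.329, 0.008]
ft_force: [0.1, 0.4, -0.1]
width: 0.2
grasp_force: 0.0
```

```bash
python3 - <<'E'
from h import *
p,y,M,o=tool(); print(y,toS(p),o["width"]); plan(S(43,-50,108),6)
E
```

```text
5.964765375329618 [[ 39.820455   -50.90526048]] 0.15786162966605322
n 3 dist [   3.1    1.2 -138.6] dyaw 0.04
[0, [0.006, 0.021, 0.924], [0, 0, np.float64(-0.0001)]]
[0, [0.006, 0.021, 0.924], [0, 0, np.float64(-0.0001)]]
[0, [0.006, 0.021, 0.924], [0, 0, np.float64(-0.0001)]]
```

Call:
{"fn": "apply_moves", "kwargs": {
  "targets": [
    [-1, [0.01, 0.02, 0.92], [0, 0, 0]],
    [-1, [0.01, 0.02, 0.92], [0, 0, 0]],
    [-1, [0, 0.02, 0.92], [0, 0, 0]],
    [-1, [0, 0, 0], [0, 0, 0]],
    [-1, [0.3, 0, 0], [0, 0, 0]],
    [-1, [0.4, 0, 0], [0, 0, 0]],
    [-1, [0.4, 0, 0], [0, 0, 0]],
    [-1, [0.4, 0, 0], [0, 0, 0]]
  ]
}}

```text
t: 5.25
ee_pos: [644.7, 38.0, 114.1]
orientation: [2.102, 2.332, 0.002]
ft_force: [0.9, -2.7, 2.1]
width: 0.7
grasp_force: 1.5
```

Call:
{"fn": "apply_moves", "kwargs": {
  "targets": [
    [-1, [0.4, 0, 0], [0, 0, 0]],
    [-1, [0.4, 0, 0], [0, 0, 0]],
    [-1, [0.4, 0, 0], [0, 0, 0]],
    [-1, [0.4, 0, 0], [0, 0, 0]],
    [-1, [0.3, 0, 0], [0, 0, 0]],
    [-1, [0.2, 0, 0], [0, 0, 0]],
    [-1, [0.1, 0, 0], [0, 0, 0]],
    [-1, [0, 0, 0], [0, 0, 0]]
  ]
}}

```text
t: 6.25
ee_pos: [632.5, 146.1, 112.4]
orientation: [-2.104, -2.332, 0.0]
ft_force: [0.6, -0.8, 0.3]
width: 0.1
grasp_force: 0.0
```

```bash
python3 - <<'E'
from h import *
p,y,M,o=tool(); print(y,toS(p),o["ft_force"])
for n in("top","side"):
    p,K,V=cam(n)
    for d in ctrl.pinpoint("head_grip",n): print("grip",np.round(d["xy"],1),round(d["score"],2),toS(back(d["xy"],K,V,120)).round(1)[0])
E
```

```text
5.89648210399738 [[ 45.55772729 134.178804  ]] [ 0.64159214 -0.77869387  0.26443226]
grip [343.7 161.5] 0.72 [ 45.4 168.5]
```

Call:
{"fn": "apply_moves", "kwargs": {
  "targets": [
    [-1, [0.1, 0, 0], [0, 0, 0]],
    [-1, [0.1, 0, 0], [0, 0, 0]],
    [-1, [0, 0, 0], [0, 0, 0]]
  ]
}}

```text
t: 6.82
ee_pos: [631.7, 156.2, 112.6]
orientation: [-2.104, -2.333, -0.0]
ft_force: [0.2, -0.3, 0.3]
width: 0.4
grasp_force: 0.0
```

Call:
{"fn": "apply_moves", "kwargs": {
  "targets": [
    [-1, [0.06, 0, 0], [0, 0, 0]],
    [-1, [0.06, 0, 0], [0, 0, 0]],
    [-1, [0, 0, 0], [0, 0, 0]]
  ]
}}

```text
t: 7.2
ee_pos: [631.4, 159.1, 112.7]
orientation: [2.101, 2.332, -0.005]
ft_force: [0.8, -13.8, 1.0]
width: 0.8
grasp_force: 6.9
```

Call:
{"fn": "apply_moves", "kwargs": {
  "targets": [
    [-1, [-0.2, 0, 0], [0, 0, 0]],
    [0, [-0.2, -0.1, -0.9], [0, 0, 0]],
    [0, [0, -0.4, -1], [0, 0, 0]],
    [0, [0.2, -0.8, -1], [0, 0, 0]],
    [0, [0.4, -0.9, -1], [0, 0, 0]],
    [0, [0.4, -0.7, -1], [0, 0, 0]],
    [0, [0.3, -0.4, -0.4], [0, 0, 0]],
    [0, [0, 0, 0], [0, 0, 0]]
  ]
}}

```text
t: 8.2
ee_pos: [469.7, 188.3, 371.3]
orientation: [2.101, 2.334, 0.007]
ft_force: [0.5, -1.0, -0.8]
width: 43.9
grasp_force: 0.0
```

```bash
cat >> h.py <<'E'
from scipy.optimize import minimize
def box(x0,x1,y0,y1,z0,z1): return np.array([[x,y,z] for x in(x0,x1) for y in(y0,y1) for z in(z0,z1)],float)
HB=[box(-40,40,-18,18,0,18),box(-8,8,-15,15,18,48)]
SB=[box(-14,14,-110,110,0,12),box(-8,8,-45,45,12,42)]
def render(pose,K,V,parts):
    m=np.zeros((480,640),np.uint8); c,s=np.cos(pose[2]),np.sin(pose[2])
    for B in parts:
        W=np.c_[pose[0]+c*B[:,0]-s*B[:,1],pose[1]+s*B[:,0]+c*B[:,1],B[:,2]]
        h=cv2.convexHull(proj(W,K,V).astype(np.float32))
        cv2.fillConvexPoly(m,np.round(h*16).astype(np.int32),255,cv2.LINE_AA,4)
    return m/255.
def fit(region,xy,K,V,parts,yaws=range(0,180,15)):
    r=region.astype(float)
    f=lambda q:1-(lambda a:np.minimum(a,r).sum()/np.maximum(a,r).sum())(render([q[0],q[1],q[2]/30],K,V,parts))
    q0=min(([xy[0],xy[1],np.radians(a)*30] for a in yaws),key=f)
    for k in(6,2): 
        s=minimize(f,q0,method="Nelder-Mead",options=dict(initial_simplex=np.array(q0)+np.vstack([np.zeros(3),np.eye(3)*k]),xatol=.05,fatol=1e-5)); q0=s.x
    return q0[0],q0[1],np.degrees(q0[2]/30)%180,1-s.fun
def find(label="holder",cname="wrist",minscore=.3):
    p,K,V=cam(cname); out=[]
    for d in ctrl.masks_of(label,cname):
        if d["score"]<minscore: continue
        g=d["region"]; v,u=np.nonzero(g)
        if len(u)<60: continue
        hsv=cv2.cvtColor(p,cv2.COLOR_BGR2HSV)[g]; white=((hsv[:,1]<60)&(hsv[:,2]>130)).mean()
        q=fit(g,back([u.mean(),v.mean()],K,V,12)[0],K,V,HB if label=="holder" else SB)
        out.append(q); print(label,np.round(q,2),"score",round(d["score"],2),"white",round(white,2),"S",toS(q[:2]).round(1)[0],np.round(d["bbox"]).tolist())
    return p,K,V,out
E
python3 - <<'E'
from h import *
st(); p,K,V,o=find(); cv2.imwrite("pics/w2.png",p)
find("holder","side")
E
```

```text
{'t': 8.2, 'ee_pos': [469.68, 188.3, 371.31], 'orientation': [2.1, 2.33, 0.01], 'width': 43.88, 'grasp_force': 0.0, 'ft_force': [0.5, -1.04, -0.82], 'qpos': [0.36, 0.09, 1.72, 0.0, 1.32, 0.25]}
holder [423.62 220.11 160.24   0.95] score 0.8 white 0.6 S [-154.4  229.6] [256.0, 124.0, 319.0, 178.0]
holder [ 434.44 -226.3     2.65    0.79] score 0.75 white 0.44 S [-190.3 -215.5] [250.0, 408.0, 301.0, 442.0]
holder [548.4  381.51   8.93   0.92] score 0.7 white 0.6 S [-13.5 377.1] [366.0, 6.0, 438.0, 49.0]
holder [443.32 367.19   8.22   0.91] score 0.68 white 0.65 S [-119.5  373.8] [279.0, 9.0, 348.0, 51.0]
holder [322.6  410.29 121.16   0.94] score 0.64 white 0.0 S [-235.   429.3] [212.0, 0.0, 249.0, 22.0]
holder [267.63 300.44  71.04   0.94] score 0.58 white 0.02 S [-301.2  325.8] [148.0, 35.0, 198.0, 111.0]
holder [ 433.88 -219.21   11.44    0.85] score 0.97 white 0.64 S [-190.1 -208.4] [354.0, 332.0, 389.0, 369.0]
holder [550.55 387.77  17.56   0.79] score 0.84 white 0.64 S [-10.7 383.1] [261.0, 146.0, 289.0, 172.0]
holder [ 405.42 -371.71   16.19    0.87] score 0.77 white 0.64 S [-234.4 -357.1] [390.0, 396.0, 430.0, 444.0]
holder [321.05 412.12 120.74   0.92] score 0.77 white 0.02 S [-236.4  431.3] [176.0, 171.0, 212.0, 199.0]
holder [442.64 370.59  12.85   0.88] score 0.71 white 0.66 S [-119.8  377.3] [226.0, 164.0, 259.0, 194.0]
holder [422.34 227.08 158.89   0.87] score 0.59 white 0.66 S [-155.   236.7] [245.0, 201.0, 278.0, 226.0]
holder [266.13 307.19  74.62   0.83] score 0.56 white 0.0 S [-301.9  332.7] [178.0, 207.0, 198.0, 236.0]
```

View pics/w2.png

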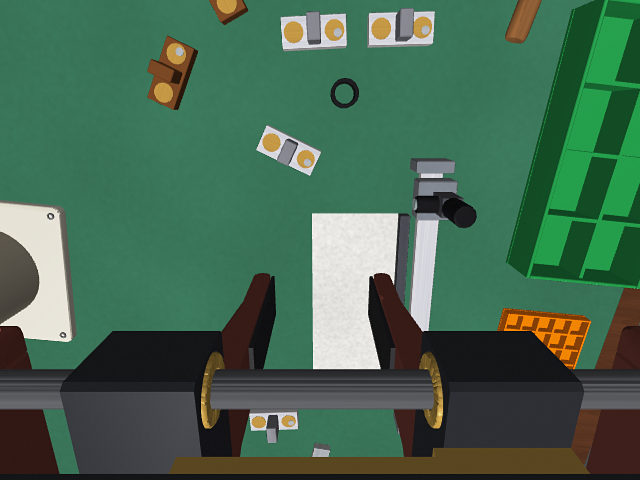

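```bash
python3 -c "
from h import *
plan([423.6,220.1,150],160.2)"

```

```text
n 5 dist [ -46.5   33.4 -217.8] dyaw -25.67
[0, [0.144, -0.178, 0.871], [0, 0, np.float64(0.057)]]
[0, [0.127, -0.19, 0.871], [0, 0, np.float64(0.057)]]
[0, [0.11, -0.201, 0.871], [0, 0, np.float64(0.057)]]
[0, [0.091, -0.21, 0.871], [0, 0, np.float64(0.057)]]
[0, [0.072, -0.217, 0.871], [0, 0, np.float64(0.057)]]
```

Call:
{"fn": "apply_moves", "kwargs": {
  "targets": [
    [0.2, [0.14, -0.18, 0.87], [0, 0, 0.057]],
    [0.2, [0.13, -0.19, 0.87], [0, 0, 0.057]],
    [0.2, [0.11, -0.2, 0.87], [0, 0, 0.057]],
    [0.2, [0.09, -0.21, 0.87], [0, 0, 0.057]],
    [0.2, [0.07, -0.22, 0.87], [0, 0, 0.057]],
    [0.2, [0, 0, 0], [0, 0, 0]],
    [0.2, [0, 0, 0], [0, 0, 0]]
  ]
}}

```text
t: 9.28
ee_pos: [422.9, 218.1, 152.1]
orientation: [2.568, 1.809, 0.0]
ft_force: [1.4, -0.6, 0.1]
width: 52.7
grasp_force: 0.0
```

```bash
cat >> h.py <<'E'
def grab(z=24):
    """refit the holder under the tool and plan the descent"""
    p,K,V,o=find(); t=tool()[0]
    q=min(o,key=lambda q:np.hypot(q[0]-t[0],q[1]-t[1])); print("near",np.round(q,2)); plan([q[0],q[1],z],q[2])
    return p,K,V,q
E
python3 - <<'E'
from h import *
st(); p,K,V,q=grab()
m=render([q[0],q[1],np.radians(q[2])],K,V,HB); c,_=cv2.findContours((m>.5).astype(np.uint8),0,1)
cv2.drawContours(p,c,-1,(0,0,255),1); cv2.imwrite("pics/w3.png",p[60:400,120:560])
E
```

```text
{'t': 9.28, 'ee_pos': [422.87, 218.14, 152.11], 'orientation': [2.57, 1.81, 0.0], 'width': 52.68, 'grasp_force': 0.0, 'ft_force': [1.36, -0.56, 0.11], 'qpos': [0.45, 0.31, 2.01, -0.0, 0.82, 0.79]}
holder [423.95 220.49 161.2    0.95] score 0.75 white 0.58 S [-154.1  230. ] [270.0, 189.0, 370.0, 247.0]
holder [322.2  409.29 122.71   0.96] score 0.72 white 0.0 S [-235.5  428.4] [33.0, 0.0, 164.0, 82.0]
holder [443.4  367.64   9.12   0.97] score 0.66 white 0.66 S [-119.3  374.3] [212.0, 0.0, 339.0, 68.0]
holder [267.97 300.35  71.63   0.93] score 0.62 white 0.02 S [-300.8  325.7] [57.0, 136.0, 141.0, 239.0]
near [423.95 220.49 161.2    0.95]
n 3 dist [   0.5    2.1 -129. ] dyaw 0.92
[0, [0.014, -0.001, 0.86], [0, 0, np.float64(-0.0034)]]
[0, [0.014, -0.001, 0.86], [0, 0, np.float64(-0.0034)]]
[0, [0.014, -0.001, 0.86], [0, 0, np.float64(-0.0034)]]
```

View pics/w3.png

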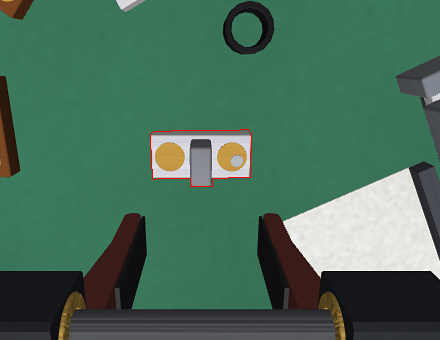

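The crop shows the white holder with its grey rib at crop pixel (201,160), and the fitted outline matches it. I'll grip it now.

Call:
{"fn": "apply_moves", "kwargs": {
  "targets": [
    [0.2, [0.01, 0, 0.86], [0, 0, 0]],
    [0.2, [0.02, 0, 0.86], [0, 0, 0]],
    [0.2, [0.01, 0, 0.84], [0, 0, -0.01]],
    [0.2, [0, 0, 0], [0, 0, 0]],
    [-1, [0, 0, 0], [0, 0, 0]],
    [-1, [0, 0, 0], [0, 0, 0]],
    [-1, [0, 0, 0], [0, 0, 0]],
    [-1, [0, 0, 0], [0, 0, 0]]
  ]
}}

```text
t: 10.38
ee_pos: [422.9, 220.3, 24.4]
orientation: [2.555, 1.828, 0.002]
ft_force: [-3.7, 1.1, 1.6]
width: 16.6
grasp_force: 2.0
```

Call:
{"fn": "apply_moves", "kwargs": {
  "targets": [
    [-1, [0, 0, -0.8], [0, 0, 0]],
    [-1, [0, 0, -0.8], [0, 0, 0]],
    [-1, [0, 0, 0], [0, 0, 0]]
  ]
}}

```text
t: 10.75
ee_pos: [424.1, 220.9, 106.0]
orientation: [2.554, 1.827, 0.009]
ft_force: [-0.1, 0.2, -2.2]
width: 15.9
grasp_force: 30.0
```

```bash
python3 -c "
from h import *
st();plan(S(-42,0,105),6)"

```

```text
{'t': 10.75, 'ee_pos': [424.15, 220.9, 105.95], 'orientation': [2.55, 1.83, 0.01], 'width': 15.89, 'grasp_force': 29.96, 'ft_force': [-0.15, 0.16, -2.19], 'qpos': [0.46, 0.39, 2.03, -0.0, 0.71, 0.78]}
n 6 dist [ 135.3 -217.4   -1. ] dyaw 24.85
[0, [-0.564, 0.641, 0.003], [0, 0, np.float64(-0.046)]]
[0, [-0.608, 0.599, 0.003], [0, 0, np.float64(-0.046)]]
[0, [-0.65, 0.553, 0.003], [0, 0, np.float64(-0.046)]]
[0, [-0.688, 0.505, 0.003], [0, 0, np.float64(-0.046)]]
[0, [-0.723, 0.454, 0.003], [0, 0, np.float64(-0.046)]]
[0, [-0.754, 0.4, 0.003], [0, 0, np.float64(-0.046)]]
```

Call:
{"fn": "apply_moves", "kwargs": {
  "targets": [
    [-1, [-0.56, 0.64, 0], [0, 0, -0.046]],
    [-1, [-0.61, 0.6, 0], [0, 0, -0.046]],
    [-1, [-0.65, 0.55, 0], [0, 0, -0.046]],
    [-1, [-0.69, 0.5, 0], [0, 0, -0.046]],
    [-1, [-0.72, 0.45, 0], [0, 0, -0.046]],
    [-1, [-0.75, 0.4, 0], [0, 0, -0.046]],
    [-1, [0, 0, 0], [0, 0, 0]],
    [-1, [0, 0, 0], [0, 0, 0]]
  ]
}}

```text
t: 11.75
ee_pos: [547.9, -1.5, 102.2]
orientation: [-2.102, -2.332, 0.003]
ft_force: [-0.5, 1.3, -1.7]
width: 16.1
grasp_force: 30.0
```

```bash
python3 - <<'E'
from h import *
st(); plan(S(-42,0,25),6)
p,K,V=cam("wrist"); cv2.imwrite("pics/w4.png",p)
E
```

```text
{'t': 11.75, 'ee_pos': [547.91, -1.5, 102.24], 'orientation': [-2.1, -2.33, 0.0], 'width': 16.06, 'grasp_force': 29.96, 'ft_force': [-0.45, 1.28, -1.68], 'qpos': [-0.02, 0.48, 1.88, 0.0, 0.78, -0.13]}
n 2 dist [ 11.5   5.  -77.2] dyaw 0.08
[0, [0.038, 0.12, 0.772], [0, 0, np.float64(-0.0005)]]
[0, [0.038, 0.12, 0.772], [0, 0, np.float64(-0.0005)]]
```

View pics/w4.png

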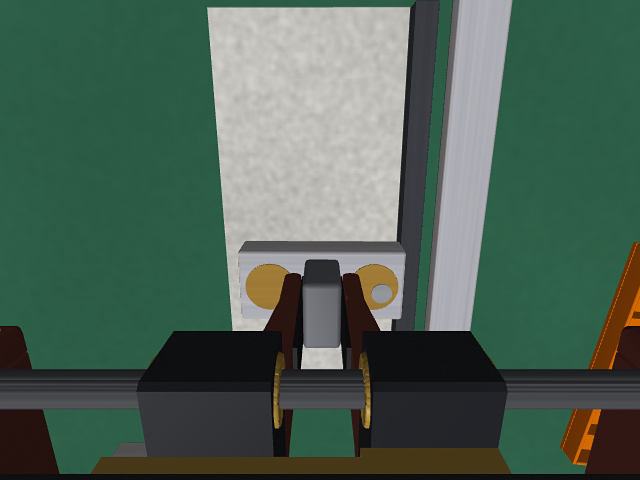

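Call:
{"fn": "apply_moves", "kwargs": {
  "targets": [
    [-1, [0.08, 0.24, 0.3], [0, 0, 0]],
    [-1, [0, 0, 0.6], [0, 0, 0]],
    [-1, [0, 0, 0.5], [0, 0, 0]],
    [-1, [0, 0, 0], [0, 0, 0]],
    [-1, [0, 0, 0], [0, 0, 0]]
  ]
}}

```text
t: 12.42
ee_pos: [561.2, 4.2, 33.7]
orientation: [2.101, 2.335, 0.0]
ft_force: [-0.6, -0.2, -0.7]
width: 15.5
grasp_force: 30.0
```

```bash
python3 - <<'E'
from h import *
st(); plan(S(-42,0,24.5),6)
E
```

```text
{'t': 12.42, 'ee_pos': [561.2, 4.16, 33.71], 'orientation': [2.1, 2.34, 0.0], 'width': 15.5, 'grasp_force': 29.96, 'ft_force': [-0.55, -0.2, -0.74], 'qpos': [-0.01, 0.61, 1.87, 0.0, 0.66, -0.12]}
n 1 dist [-1.8 -0.6 -9.2] dyaw -0.03
[0, [-0.009, -0.037, 0.184], [0, 0, np.float64(0.0004)]]
```

Lower it, release, and look for the next holder.

Call:
{"fn": "apply_moves", "kwargs": {
  "targets": [
    [-1, [-0.01, -0.04, 0.14], [0, 0, 0]],
    [-1, [0, 0, 0.04], [0, 0, 0]],
    [-1, [0, 0, 0], [0, 0, 0]],
    [-0.3, [0, 0, 0], [0, 0, 0]],
    [-0.3, [0, 0, 0], [0, 0, 0]],
    [-0.1, [0, 0, 0], [0, 0, 0]],
    [0.2, [0, 0, -0.8], [0, 0, 0]],
    [0.2, [0, 0, -1], [0, 0, 0]]
  ]
}}

```text
t: 13.42
ee_pos: [557.9, 2.8, 114.6]
orientation: [-2.101, -2.333, 0.003]
ft_force: [0.6, -0.4, 0.3]
width: 52.6
grasp_force: 0.0
```

```bash
python3 - <<'E'
from h import *
st(); find(); plan([443.4,367.6,160],9.1)
E
```

```text
{'t': 13.42, 'ee_pos': [557.94, 2.81, 114.65], 'orientation': [-2.1, -2.33, 0.0], 'width': 52.59, 'grasp_force': 0.0, 'ft_force': [0.57, -0.43, 0.3], 'qpos': [-0.02, 0.48, 1.85, -0.0, 0.82, -0.12]}
holder [559.29   2.88   5.     0.92] score 0.74 white 0.42 S [-42.2  -0.6] [268.0, 202.0, 379.0, 268.0]
n 9 dist [-118.9  364.8   40.6] dyaw 3.11
[0, [0.834, -0.176, -0.09], [0, 0, np.float64(-0.0038)]]
[0, [0.835, -0.171, -0.09], [0, 0, np.float64(-0.0038)]]
[0, [0.836, -0.166, -0.09], [0, 0, np.float64(-0.0038)]]
[0, [0.837, -0.16, -0.09], [0, 0, np.float64(-0.0038)]]
[0, [0.838, -0.155, -0.09], [0, 0, np.float64(-0.0038)]]
[0, [0.839, -0.15, -0.09], [0, 0, np.float64(-0.0038)]]
[0, [0.84, -0.145, -0.09], [0, 0, np.float64(-0.0038)]]
[0, [0.841, -0.14, -0.09], [0, 0, np.float64(-0.0038)]]
[0, [0.842, -0.135, -0.09], [0, 0, np.float64(-0.0038)]]
```

Call:
{"fn": "apply_moves", "kwargs": {
  "targets": [
    [0.2, [0.5, 0, -0.7], [0, 0, 0]],
    [0.2, [0.96, -0.2, -0.1], [0, 0, 0]],
    [0.2, [0.96, -0.2, 0], [0, 0, 0]],
    [0.2, [0.96, -0.2, 0], [0, 0, -0.01]],
    [0.2, [0.96, -0.2, 0], [0, 0, -0.01]],
    [0.2, [0.96, -0.2, 0], [0, 0, -0.01]],
    [0.2, [0.96, -0.2, 0], [0, 0, 0]],
    [0.2, [0.96, -0.2, 0], [0, 0, 0]]
  ]
}}

```text
t: 14.52
ee_pos: [444.0, 353.5, 153.8]
orientation: [-2.047, -2.383, 0.001]
ft_force: [0.3, 0.2, 0.2]
width: 52.7
grasp_force: 0.0
```

Call:
{"fn": "apply_moves", "kwargs": {
  "targets": [
    [0.2, [0.3, 0, 0], [0, 0, 0]],
    [0.2, [0, 0, 0], [0, 0, 0]],
    [0.2, [0, 0, 0], [0, 0, 0]]
  ]
}}

```text
t: 14.9
ee_pos: [443.1, 365.8, 154.2]
orientation: [2.048, 2.382, -0.001]
ft_force: [-0.2, -0.3, 0.2]
width: 52.8
grasp_force: 0.0
```

```bash
python3 - <<'E'
from h import *
st(); grab()
E
```

```text
{'t': 14.9, 'ee_pos': [443.05, 365.79, 154.22], 'orientation': [2.05, 2.38, -0.0], 'width': 52.81, 'grasp_force': 0.0, 'ft_force': [-0.19, -0.28, 0.2], 'qpos': [0.67, 0.44, 1.79, -0.0, 0.91, 0.52]}
holder [442.85 366.33   7.75   0.94] score 0.93 white 0.58 S [-120.  373.] [265.0, 190.0, 375.0, 248.0]
holder [322.77 407.19 123.33   0.94] score 0.83 white 0.02 S [-235.2  426.2] [129.0, 82.0, 224.0, 201.0]
holder [267.74 299.62  69.22   0.92] score 0.72 white 0.02 S [-301.1  325. ] [65.0, 213.0, 150.0, 308.0]
holder [548.97 381.68   6.22   0.92] score 0.7 white 0.54 S [-12.9 377.2] [400.0, 192.0, 503.0, 249.0]
near [442.85 366.33   7.75   0.94]
n 3 dist [  -0.4    0.6 -130.4] dyaw -0.84
[0, [0.004, -0.002, 0.87], [0, 0, np.float64(0.0031)]]
[0, [0.004, -0.002, 0.87], [0, 0, np.float64(0.0031)]]
[0, [0.004, -0.002, 0.87], [0, 0, np.float64(0.0031)]]
```

Call:
{"fn": "apply_moves", "kwargs": {
  "targets": [
    [0.2, [0.01, 0, 0.87], [0, 0, 0.01]],
    [0.2, [0, 0, 0.87], [0, 0, 0]],
    [0.2, [0, 0, 0.85], [0, 0, 0]],
    [0.2, [0, 0, 0], [0, 0, 0]],
    [-1, [0, 0, 0], [0, 0, 0]],
    [-1, [0, 0, 0], [0, 0, 0]],
    [-1, [0, 0, 0], [0, 0, 0]],
    [-1, [0, 0, 0], [0, 0, 0]]
  ]
}}

```text
t: 16.0
ee_pos: [442.9, 367.9, 25.9]
orientation: [2.065, 2.367, 0.002]
ft_force: [-2.1, 0.3, 1.0]
width: 16.3
grasp_force: 0.8
```

Call:
{"fn": "apply_moves", "kwargs": {
  "targets": [
    [-1, [0, 0, -0.8], [0, 0, 0]],
    [-1, [0, 0, -1], [0, 0, 0]],
    [-1, [0, 0, 0], [0, 0, 0]]
  ]
}}

```text
t: 16.38
ee_pos: [444.7, 369.4, 118.9]
orientation: [2.064, 2.366, 0.011]
ft_force: [0.2, 0.2, -1.6]
width: 15.7
grasp_force: 30.0
```

```bash
python3 -c "
from h import *
st();plan(S(-42,38,110),6)"

```

```text
{'t': 16.38, 'ee_pos': [444.73, 369.36, 118.87], 'orientation': [2.06, 2.37, 0.01], 'width': 15.69, 'grasp_force': 29.97, 'ft_force': [0.2, 0.23, -1.57], 'qpos': [0.67, 0.49, 1.81, 0.0, 0.84, 0.54]}
n 8 dist [ 110.7 -328.1   -8.9] dyaw -1.79
[0, [-0.85, 0.165, 0.022], [0, 0, np.float64(0.0025)]]
[0, [-0.849, 0.168, 0.022], [0, 0, np.float64(0.0025)]]
[0, [-0.848, 0.171, 0.022], [0, 0, np.float64(0.0025)]]
[0, [-0.848, 0.175, 0.022], [0, 0, np.float64(0.0025)]]
[0, [-0.847, 0.178, 0.022], [0, 0, np.float64(0.0025)]]
[0, [-0.846, 0.181, 0.022], [0, 0, np.float64(0.0025)]]
[0, [-0.846, 0.185, 0.022], [0, 0, np.float64(0.0025)]]
[0, [-0.845, 0.188, 0.022], [0, 0, np.float64(0.0025)]]
```

Call:
{"fn": "apply_moves", "kwargs": {
  "targets": [
    [-1, [-0.85, 0.17, 0.02], [0, 0, 0.01]],
    [-1, [-0.85, 0.17, 0.02], [0, 0, 0.01]],
    [-1, [-0.85, 0.17, 0.02], [0, 0, 0]],
    [-1, [-0.85, 0.18, 0.02], [0, 0, 0]],
    [-1, [-0.85, 0.18, 0.02], [0, 0, 0]],
    [-1, [-0.85, 0.18, 0.02], [0, 0, 0]],
    [-1, [-0.85, 0.18, 0.02], [0, 0, 0]],
    [-1, [-0.85, 0.19, 0.02], [0, 0, 0]]
  ]
}}

```text
t: 17.38
ee_pos: [550.0, 36.1, 105.9]
orientation: [-2.101, -2.334, 0.002]
ft_force: [-0.0, 0.2, -0.9]
width: 16.0
grasp_force: 30.0
```

Call:
{"fn": "apply_moves", "kwargs": {
  "targets": [
    [-1, [0, 0, 0.9], [0, 0, 0]],
    [-1, [0, 0, 0.4], [0, 0, 0]],
    [-1, [0, 0, 0], [0, 0, 0]],
    [-1, [0, 0, 0], [0, 0, 0]]
  ]
}}

```text
t: 17.88
ee_pos: [550.1, 37.6, 41.3]
orientation: [-2.101, -2.334, 0.001]
ft_force: [0.6, 0.7, -1.0]
width: 15.9
grasp_force: 50.2
```

```bash
python3 -c "
from h import *
st();plan(S(-42,38,26),6,1)"

```

```text
{'t': 17.88, 'ee_pos': [550.06, 37.62, 41.34], 'orientation': [-2.1, -2.33, 0.0], 'width': 15.88, 'grasp_force': 50.16, 'ft_force': [0.57, 0.68, -1.0], 'qpos': [0.05, 0.59, 1.89, -0.0, 0.67, -0.06]}
n 1 dist [  5.4   3.7 -15.3] dyaw -0.0
[0, [0.062, 0.115, 0.307], [0, 0, np.float64(0.0)]]
```

Call:
{"fn": "apply_moves", "kwargs": {
  "targets": [
    [-1, [0.08, 0.115, 0.1], [0, 0, 0]],
    [-1, [0, 0, 0.16], [0, 0, 0]],
    [-1, [0, 0, 0.05], [0, 0, 0]],
    [-1, [0, 0, 0], [0, 0, 0]],
    [-0.3, [0, 0, 0], [0, 0, 0]],
    [-0.3, [0, 0, 0], [0, 0, 0]],
    [-0.1, [0, 0, 0], [0, 0, 0]],
    [0.2, [0, 0, -0.8], [0, 0, 0]]
  ]
}}

```text
t: 18.88
ee_pos: [553.4, 41.6, 64.0]
orientation: [-2.099, -2.331, 0.008]
ft_force: [-0.4, 0.5, 0.8]
width: 46.3
grasp_force: 0.0
```

Call:
{"fn": "apply_moves", "kwargs": {
  "targets": [
    [0.2, [0, 0, -1], [0, 0, 0]],
    [0.2, [0, 0, -0.5], [0, 0, 0]],
    [0.2, [0, 0, 0], [0, 0, 0]]
  ]
}}

```text
t: 19.25
ee_pos: [557.0, 41.6, 142.7]
orientation: [2.101, 2.332, 0.003]
ft_force: [0.4, 0.3, -0.3]
width: 52.7
grasp_force: 0.0
```

```bash
python3 - <<'E'
from h import *
st(); find(); plan([549,381.7,155],6.2,8)
E
```

```text
{'t': 19.25, 'ee_pos': [556.98, 41.63, 142.72], 'orientation': [2.1, 2.33, 0.0], 'width': 52.68, 'grasp_force': 0.0, 'ft_force': [0.41, 0.33, -0.28], 'qpos': [0.05, 0.43, 1.84, -0.0, 0.87, -0.05]}
holder [557.51  38.81   6.67   0.64] score 0.82 white 0.56 S [-40.2  35.3] [268.0, 176.0, 376.0, 251.0]
holder [559.02  -7.7    6.93   0.91] score 0.81 white 0.41 S [-43.6 -11.1] [267.0, 254.0, 364.0, 316.0]
n 8 dist [ -6.2 340.   14.6] dyaw 0.23
[0, [0.847, 0.073, -0.036], [0, 0, np.float64(-0.0003)]]
[0, [0.847, 0.074, -0.036], [0, 0, np.float64(-0.0003)]]
[0, [0.847, 0.074, -0.036], [0, 0, np.float64(-0.0003)]]
[0, [0.847, 0.074, -0.036], [0, 0, np.float64(-0.0003)]]
[0, [0.847, 0.075, -0.036], [0, 0, np.float64(-0.0003)]]
[0, [0.847, 0.075, -0.036], [0, 0, np.float64(-0.0003)]]
[0, [0.847, 0.076, -0.036], [0, 0, np.float64(-0.0003)]]
[0, [0.847, 0.076, -0.036], [0, 0, np.float64(-0.0003)]]
```

```bash
python3 - <<'E'
from h import *
p,K,V=cam("wrist")
for y,c in((38,(0,0,255)),(0,(255,0,0))):
    X=S(-41,y,0); m=render([X[0],X[1],TH],K,V,HB); cc,_=cv2.findContours((m>.5).astype(np.uint8),0,1); cv2.drawContours(p,cc,-1,c,1)
cv2.imwrite("pics/w5.png",p[100:400,150:500])
E
```

```text
(no output)
```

View pics/w5.png

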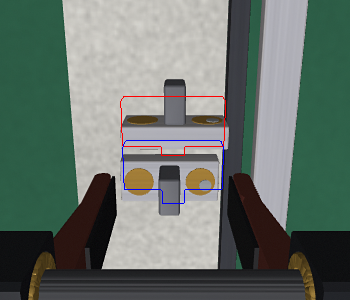

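The upper holder (rib at crop (174,100)) looks tilted, and the lower one (rib at crop (169,190)) has been pushed to the right. I'll check from the side.

```bash
python3 - <<'E'
from h import *
p,K,V=cam("side"); a=p[150:330,230:480]; q,_,_=cam("top"); b=q[150:270,220:400]
a=cv2.resize(a,None,fx=3,fy=3,interpolation=cv2.INTER_CUBIC)
cv2.imwrite("pics/s5.png",a)
E
```

```text
(no output)
```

View pics/s5.png

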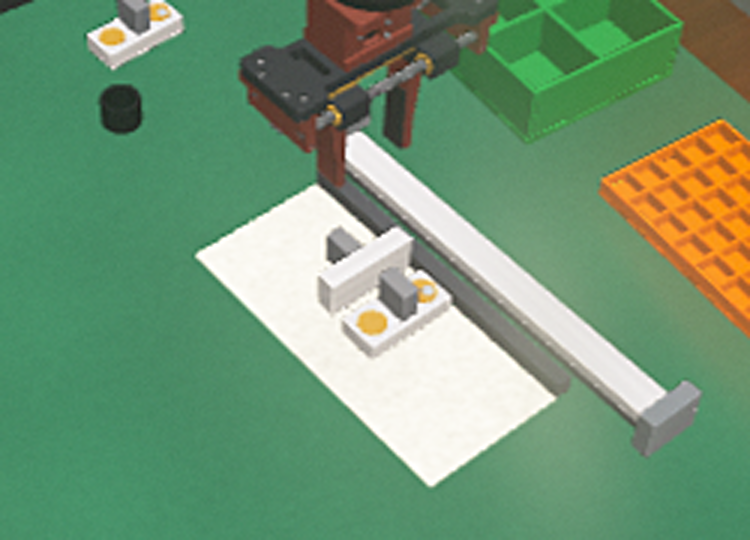

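Holder B is lying on its side with its rib pointing left (+y). I'll pick it up by the rib, swing it, pitch the tool outward and set it upright. First I need its pose.

```bash
python3 - <<'E'
from h import *
LB=[box(-40,40,0,18,0,36),box(-8,8,18,48,3,33)]
for n in("wrist","side"):
    p,K,V=cam(n)
    for d in ctrl.masks_of("holder",n):
        v,u=np.nonzero(d["region"]); w=back([u.mean(),v.mean()],K,V,15)[0]; s=toS(w)[0]
        if abs(s[1])<70 and s[0]>-120:
            for nm,P in(("lying",LB),("up",HB)):
                q=fit(d["region"],w,K,V,P,range(-9,22,5)); print(n,nm,np.round(q,2),toS(q[:2]).round(1))
plan(S(-41,43,70),6)
E
```

```text
wrist lying [559.02 -14.42   6.14   0.71] [[-44.3 -17.8]]
wrist up [558.87  -8.67   7.58   0.89] [[-43.8 -12. ]]
wrist lying [559.21  27.12   5.99   0.9 ] [[-39.8  23.5]]
wrist up [557.76  38.98   6.17   0.63] [[-40.   35.4]]
side lying [557.73  31.22   8.37   0.87] [[-40.8  27.7]]
side up [557.46  50.67  11.99   0.73] [[-39.   47.1]]
side lying [556.06 -20.41   1.8    0.74] [[-47.8 -23.4]]
side up [557.21  -4.13   9.61   0.91] [[-45.   -7.4]]
n 2 dist [  0.3   4.3 -70.8] dyaw 0.01
[0, [0.043, 0.008, 0.708], [0, 0, np.float64(-0.0)]]
[0, [0.043, 0.008, 0.708], [0, 0, np.float64(-0.0)]]
```

```bash
python3 - <<'E'
from h import *
plan(S(-40,58,7),6)
E
```

```text
n 3 dist [  -0.2   19.3 -133.8] dyaw 0.01
[0, [0.128, 0.012, 0.892], [0, 0, np.float64(-0.0)]]
[0, [0.128, 0.012, 0.892], [0, 0, np.float64(-0.0)]]
[0, [0.128, 0.012, 0.892], [0, 0, np.float64(-0.0)]]
```

Call:
{"fn": "apply_moves", "kwargs": {
  "targets": [
    [0.2, [0.38, 0.03, 0.3], [0, 0, 0]],
    [0.2, [0, 0, 0.8], [0, 0, 0]],
    [0.2, [0, 0, 0.8], [0, 0, 0]],
    [0.2, [0, 0, 0.5], [0, 0, 0]],
    [0.2, [0, 0, 0.2], [0, 0, 0]],
    [0.2, [0, 0, 0], [0, 0, 0]]
  ]
}}

```text
t: 20.45
ee_pos: [555.0, 61.7, 10.9]
orientation: [-2.101, -2.334, 0.002]
ft_force: [-1.0, 0.3, 0.3]
width: 52.7
grasp_force: 0.0
```

```bash
python3 - <<'E'
from h import *
st(); print(toS(tool()[0])); plan(S(-40,58,7),6)
E
```

```text
{'t': 20.45, 'ee_pos': [555.0, 61.67, 10.86], 'orientation': [-2.1, -2.33, 0.0], 'width': 52.65, 'grasp_force': 0.0, 'ft_force': [-1.0, 0.25, 0.34], 'qpos': [0.09, 0.65, 1.87, 0.0, 0.62, -0.02]}
[[-40.32766018  58.30749595]]
n 1 dist [ 0.4 -0.3 -3.9] dyaw -0.01
[0, [-0.006, 0.007, 0.077], [0, 0, np.float64(0.0001)]]
```

Call:
{"fn": "apply_moves", "kwargs": {
  "targets": [
    [0.2, [0, 0, 0.06], [0, 0, 0]],
    [0.2, [0, 0, 0], [0, 0, 0]],
    [-1, [0, 0, 0], [0, 0, 0]],
    [-1, [0, 0, 0], [0, 0, 0]],
    [-1, [0, 0, 0], [0, 0, 0]],
    [-1, [0, 0, 0], [0, 0, 0]],
    [-1, [0, 0, -0.6], [0, 0, 0]],
    [-1, [0, 0, -1], [0, 0, 0]]
  ]
}}

```text
t: 21.45
ee_pos: [553.8, 61.0, 87.7]
orientation: [-2.1, -2.332, 0.005]
ft_force: [0.3, -0.4, -1.0]
width: 15.7
grasp_force: 30.0
```

Call:
{"fn": "apply_moves", "kwargs": {
  "targets": [
    [-1, [0, 0, -1], [0, 0, 0]],
    [-1, [0, 0, -1], [0, 0, 0]],
    [-1, [0, 0, 0], [0, 0, 0]]
  ]
}}

```text
t: 21.82
ee_pos: [557.9, 61.4, 192.4]
orientation: [2.099, 2.331, 0.009]
ft_force: [0.4, 0.6, -1.7]
width: 15.9
grasp_force: 30.0
```

```bash
python3 - <<'E'
from h import *
st(); t=tool(); print(t[1]); plan(S(-70,-110,180),-89,11)
E
```

```text
{'t': 21.82, 'ee_pos': [557.93, 61.39, 192.44], 'orientation': [2.1, 2.33, 0.01], 'width': 15.94, 'grasp_force': 30.0, 'ft_force': [0.44, 0.61, -1.73], 'qpos': [0.09, 0.37, 1.8, 0.0, 0.97, -0.02]}
5.985552903052939
n 11 dist [ -14.8 -170.2  -12.4] dyaw 85.01
[0, [-0.3, -0.08, 0.023], [0, 0, np.float64(-0.0859)]]
[0, [-0.287, -0.119, 0.023], [0, 0, np.float64(-0.0859)]]
[0, [-0.268, -0.157, 0.023], [0, 0, np.float64(-0.0859)]]
[0, [-0.245, -0.191, 0.023], [0, 0, np.float64(-0.0859)]]
[0, [-0.217, -0.223, 0.023], [0, 0, np.float64(-0.0859)]]
[0, [-0.185, -0.25, 0.023], [0, 0, np.float64(-0.0859)]]
[0, [-0.15, -0.272, 0.023], [0, 0, np.float64(-0.0859)]]
[0, [-0.112, -0.29, 0.023], [0, 0, np.float64(-0.0859)]]
[0, [-0.072, -0.302, 0.023], [0, 0, np.float64(-0.0859)]]
[0, [-0.03, -0.309, 0.023], [0, 0, np.float64(-0.0859)]]
[0, [0.012, -0.31, 0.023], [0, 0, np.float64(-0.0859)]]
```

Call:
{"fn": "apply_moves", "kwargs": {
  "targets": [
    [-1, [-0.84, -0.16, 0], [0, 0, 0]],
    [-1, [-0.84, -0.16, 0], [0, 0, 0]],
    [-1, [-0.84, -0.16, 0], [0, 0, 0]],
    [-1, [-0.84, -0.16, 0], [0, 0, 0]],
    [-1, [0, 0, 0], [0, 0, 0.096]],
    [-1, [0, 0, 0], [0, 0, 0.096]],
    [-1, [0, 0, 0], [0, 0, 0.096]],
    [-1, [0, 0, 0], [0, 0, 0.096]]
  ]
}}

```text
t: 22.82
ee_pos: [540.0, -109.1, 186.7]
orientation: [-2.703, -1.596, 0.004]
ft_force: [0.2, -0.3, -1.8]
width: 15.5
grasp_force: 30.0
```

Call:
{"fn": "apply_moves", "kwargs": {
  "targets": [
    [-1, [0, 0, 0], [0, 0, 0.096]],
    [-1, [0, 0, 0], [0, 0, 0.096]],
    [-1, [0, 0, 0], [0, 0, 0.096]],
    [-1, [0, 0, 0], [0, 0, 0.096]],
    [-1, [0, 0, 0], [0, 0, 0.096]],
    [-1, [0, 0, 0], [0, 0, 0.096]],
    [-1, [0, 0, 0], [0, 0, 0.096]],
    [-1, [0, 0, 0], [0, 0, 0]]
  ]
}}

```text
t: 23.82
ee_pos: [540.2, -109.1, 187.0]
orientation: [-3.141, -0.028, 0.004]
ft_force: [-0.4, -0.5, -1.3]
width: 15.5
grasp_force: 30.0
```

Call:
{"fn": "apply_moves", "kwargs": {
  "targets": [
    [-1, [0, 0, 0], [0, 0.095, 0]],
    [-1, [0, 0, 0], [0, 0.095, 0]],
    [-1, [0, 0, 0], [0, 0.095, 0]],
    [-1, [0, 0, 0], [0, 0.095, 0]],
    [-1, [0, 0, 0], [0, 0.095, 0]],
    [-1, [0, 0, 0], [0, 0.095, 0]],
    [-1, [0, 0, 0], [0, 0.095, 0]],
    [-1, [0, 0, 0], [0, 0, 0]]
  ]
}}

```text
t: 24.82
ee_pos: [543.2, -80.1, 184.9]
orientation: [-2.874, -0.073, -0.996]
ft_force: [-0.4, 0.1, -2.1]
width: 15.8
grasp_force: 30.0
```

```bash
python3 - <<'E'
from h import *
st(); t=tool(); print(t[2].round(2).tolist(),toS(t[0]))
p,K,V=cam("side"); cv2.imwrite("pics/s6.png",cv2.resize(p[120:380,200:520],None,fx=2.3,fy=2.3))
E
```

```text
{'t': 24.82, 'ee_pos': [543.22, -80.06, 184.86], 'orientation': [-2.87, -0.07, -1.0], 'width': 15.77, 'grasp_force': 30.0, 'ft_force': [-0.36, 0.08, -2.13], 'qpos': [-0.34, 0.25, 2.24, 1.42, 0.32, -0.14]}
[[0.79, 0.08, 0.61], [0.01, -0.99, 0.11], [0.62, -0.08, -0.78]] [[-66.86078979 -81.41280344]]
```

View pics/s6.png

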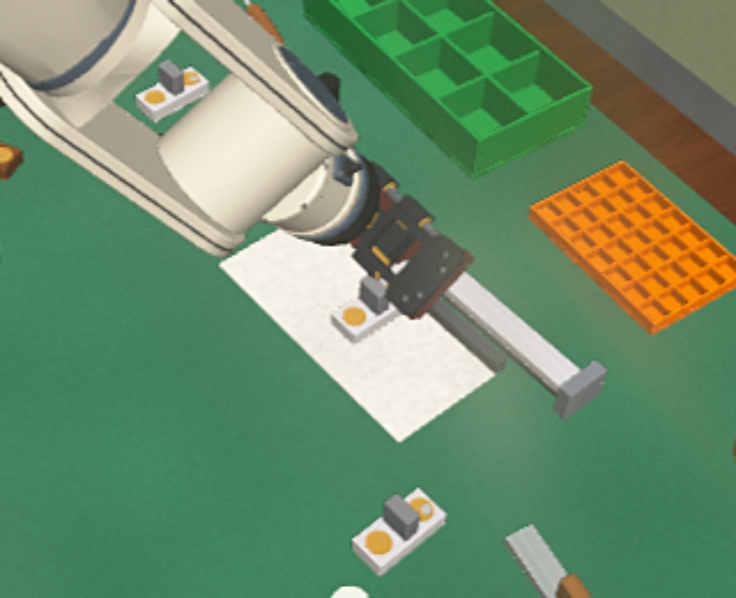

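The tool is pitched about 38° and the wrist is rolling past its near-singular pose. I'll continue the tilt in small steps.

Call:
{"fn": "apply_moves", "kwargs": {
  "targets": [
    [-1, [0, 0, 0], [0, 0.05, 0]],
    [-1, [0, 0, 0], [0, 0.05, 0]],
    [-1, [0, 0, 0], [0, 0.05, 0]],
    [-1, [0, 0, 0], [0, 0.05, 0]],
    [-1, [0, 0, 0], [0, 0.05, 0]],
    [-1, [0, 0, 0], [0, 0, 0]],
    [-1, [0, 0, 0], [0, 0, 0]],
    [-1, [0, 0, 0], [0, 0, 0]]
  ]
}}

```text
t: 25.88
ee_pos: [545.1, -77.0, 186.5]
orientation: [-2.636, -0.048, -1.484]
ft_force: [-0.4, -0.5, -1.8]
width: 15.7
grasp_force: 30.0
```

```bash
python3 - <<'E'
from h import *
st(); t=tool(); print(t[2].round(2).tolist(),toS(t[0]))
E
```

```text
{'t': 25.88, 'ee_pos': [545.15, -77.03, 186.52], 'orientation': [-2.64, -0.05, -1.48], 'width': 15.67, 'grasp_force': 30.0, 'ft_force': [-0.43, -0.49, -1.75], 'qpos': [-0.42, 0.41, 2.41, 2.43, 0.77, -1.23]}
[[0.52, 0.08, 0.85], [-0.03, -0.99, 0.12], [0.85, -0.09, -0.51]] [[-64.62233108 -78.60948299]]
```

Call:
{"fn": "apply_moves", "kwargs": {
  "targets": [
    [-1, [0, 0.5, 0], [0, 0, 0]],
    [-1, [-0.63, 0.07, 0.38], [0, 0, 0]],
    [-1, [-0.63, 0.07, 0.38], [0, 0, 0]],
    [-1, [-0.63, 0.07, 0.38], [0, 0, 0]],
    [-1, [-0.5, 0.06, 0.3], [0, 0, 0]],
    [-1, [0, 0, 0], [0, 0, 0]],
    [-1, [0, 0, 0], [0, 0, 0]]
  ]
}}

```text
t: 26.75
ee_pos: [547.1, -103.4, 44.5]
orientation: [-2.636, -0.047, -1.484]
ft_force: [-0.0, 0.1, -1.3]
width: 15.8
grasp_force: 30.0
```

```bash
python3 - <<'E'
from h import *
st(); t=tool(); print(t[2].round(2).tolist(),toS(t[0]))
p,K,V=cam("side"); cv2.imwrite("pics/s7.png",cv2.resize(p[200:360,280:480],None,fx=3,fy=3))
E
```

```text
{'t': 26.75, 'ee_pos': [547.06, -103.36, 44.51], 'orientation': [-2.64, -0.05, -1.48], 'width': 15.81, 'grasp_force': 30.0, 'ft_force': [-0.02, 0.11, -1.34], 'qpos': [-0.49, 0.85, 2.35, 2.53, 1.08, -1.51]}
[[0.52, 0.08, 0.85], [-0.03, -0.99, 0.12], [0.85, -0.09, -0.51]] [[ -65.47710472 -104.98857594]]
```

View pics/s7.png

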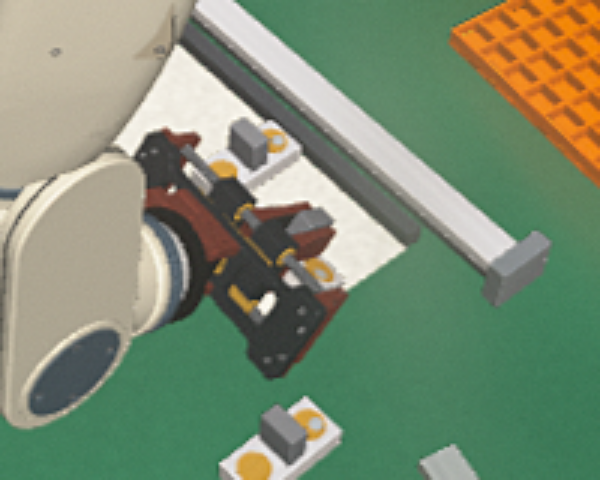

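Call:
{"fn": "apply_moves", "kwargs": {
  "targets": [
    [-1, [-0.1, 0.01, 0.06], [0, 0, 0]],
    [-1, [-0.08, 0.01, 0.05], [0, 0, 0]],
    [-1, [0, 0, 0], [0, 0, 0]],
    [-0.3, [0, 0, 0], [0, 0, 0]],
    [-0.2, [0, 0, 0], [0, 0, 0]],
    [0, [0, 0, 0], [0, 0, 0]],
    [0.2, [0, 0, 0], [0, 0, 0]],
    [0.2, [0, 0, 0], [0, 0, 0]]
  ]
}}

```text
t: 27.8
ee_pos: [546.7, -103.5, 32.8]
orientation: [-2.637, -0.046, -1.483]
ft_force: [-0.1, -0.3, 0.6]
width: 52.7
grasp_force: 0.0
```

Call:
{"fn": "apply_moves", "kwargs": {
  "targets": [
    [0.2, [0.5, 0, -0.5], [0, 0, 0]],
    [0.2, [0.8, 0, -0.6], [0, 0, 0]],
    [0.2, [0.8, 0, -0.6], [0, 0, 0]],
    [0.2, [0.8, 0, -0.6], [0, 0, 0]],
    [0.2, [0, 0, 0], [0, -0.06, 0]],
    [0.2, [0, 0, 0], [0, -0.06, 0]],
    [0.2, [0, 0, 0], [0, -0.06, 0]],
    [0.2, [0, 0, 0], [0, -0.06, 0]]
  ]
}}

```text
t: 28.8
ee_pos: [523.9, -118.4, 215.4]
orientation: [-2.848, -0.08, -1.013]
ft_force: [-1.2, 0.9, -1.7]
width: 52.7
grasp_force: 0.0
```

```bash
python3 - <<'E'
from h import *
st(); t=tool(); print(t[2].round(2).tolist(),toS(t[0])); find("holder","side")
E
```

```text
{'t': 28.8, 'ee_pos': [523.92, -118.42, 215.38], 'orientation': [-2.85, -0.08, -1.01], 'width': 52.65, 'grasp_force': 0.0, 'ft_force': [-1.22, 0.9, -1.65], 'qpos': [-0.48, 0.18, 2.23, 1.23, 0.44, -0.04]}
[[0.77, 0.09, 0.63], [0.01, -0.99, 0.13], [0.63, -0.09, -0.77]] [[ -90.06481257 -117.5488569 ]]
holder [318.47 412.02 109.58   0.79] score 0.97 white 0.02 S [-238.9  431.5] [175.0, 175.0, 211.0, 197.0]
holder [523.9  -99.35  82.41   0.85] score 0.81 white 0.63 S [-88.1 -98.6] [356.0, 275.0, 392.0, 309.0]
holder [557.8   -2.42  15.62   0.59] score 0.75 white 0.61 S [-44.2  -5.7] [344.0, 238.0, 372.0, 269.0]
holder [548.26 385.26  12.1    0.9 ] score 0.66 white 0.63 S [-13.2 380.8] [258.0, 146.0, 290.0, 175.0]
holder [ 405.02 -372.18   15.44    0.93] score 0.65 white 0.63 S [-234.8 -357.5] [390.0, 397.0, 432.0, 443.0]
holder [266.19 306.76  75.2    0.79] score 0.63 white 0.0 S [-301.9  332.2] [177.0, 205.0, 198.0, 238.0]
holder [ 433.01 -220.63   10.48    0.89] score 0.55 white 0.64 S [-191.2 -209.7] [353.0, 331.0, 390.0, 371.0]
```

```bash
cat >> h.py <<'E'
def Rdown(yaw):
    a=np.radians(yaw); ty=np.array([np.cos(a),np.sin(a),0]); z=np.array([0,0,-1.]); return np.c_[np.cross(ty,z),ty,z]
def relturn(yaw):
    M=tool()[2]; rv=R.from_matrix(M.T@Rdown(yaw)).as_rotvec(); print("relturn units",np.round(np.degrees(rv)/90,3),np.degrees(np.linalg.norm(rv)).round(1))
E
python3 -c "
from h import *
relturn(-92)"
```

```text
relturn units [-0.084 -0.435  0.057] 40.2
```

Call:
{"fn": "apply_moves", "kwargs": {
  "targets": [
    [0.2, [0, 0, 0], [-0.012, -0.062, 0.008]],
    [0.2, [0, 0, 0], [-0.012, -0.062, 0.008]],
    [0.2, [0, 0, 0], [-0.012, -0.062, 0.008]],
    [0.2, [0, 0, 0], [-0.012, -0.062, 0.008]],
    [0.2, [0, 0, 0], [-0.012, -0.062, 0.008]],
    [0.2, [0, 0, 0], [-0.012, -0.062, 0.008]],
    [0.2, [0, 0, 0], [-0.012, -0.062, 0.008]],
    [0.2, [0, 0, 0], [0, 0, 0]]
  ]
}}

```text
t: 29.9
ee_pos: [524.5, -113.7, 213.3]
orientation: [-3.117, 0.028, -0.077]
ft_force: [-0.1, 0.6, 1.1]
width: 52.5
grasp_force: 0.0
```

```bash
python3 -c "
from h import *
st();relturn(-92); find()"
```

```text
{'t': 29.9, 'ee_pos': [524.5, -113.67, 213.27], 'orientation': [-3.12, 0.03, -0.08], 'width': 52.49, 'grasp_force': 0.0, 'ft_force': [-0.06, 0.55, 1.14], 'qpos': [-0.26, 0.29, 1.86, 0.04, 0.95, 1.31]}
relturn units [-0.016 -0.031  0.011] 3.3
holder [ 433.81 -225.56   12.76    0.79] score 0.88 white 0.34 S [-190.9 -214.7] [410.0, 259.0, 461.0, 332.0]
holder [558.4   -7.49   6.08   0.9 ] score 0.7 white 0.43 S [-44.2 -10.8] [188.0, 136.0, 242.0, 223.0]
holder [ 525.14 -103.35   85.99    0.93] score 0.6 white 0.46 S [ -87.3 -102.7] [273.0, 192.0, 358.0, 236.0]
holder [ 405.84 -376.3    17.96    0.88] score 0.55 white 0.37 S [-234.4 -361.7] [550.0, 282.0, 616.0, 362.0]
```

Call:
{"fn": "apply_moves", "kwargs": {
  "targets": [
    [0.2, [0.02, -0.21, 0.5], [-0.015, -0.03, 0.035]],
    [0.2, [0, 0, 0.7], [0, 0, 0]],
    [0.2, [0, 0, 0], [0, 0, 0]],
    [0.2, [0, 0, 0], [0, 0, 0]]
  ]
}}

```text
t: 30.5
ee_pos: [526.4, -104.6, 155.3]
orientation: [3.137, -0.121, 0.004]
ft_force: [-0.1, 0.1, 0.7]
width: 52.5
grasp_force: 0.0
```

```bash
python3 -c "
from h import *
st();relturn(-94); grab()"
```

```text
{'t': 30.5, 'ee_pos': [526.43, -104.64, 155.32], 'orientation': [3.14, -0.12, 0.0], 'width': 52.48, 'grasp_force': 0.0, 'ft_force': [-0.1, 0.11, 0.74], 'qpos': [-0.22, 0.39, 1.88, -0.0, 0.88, 1.43]}
relturn units [ 0.001 -0.002 -0.005] 0.5
holder [558.27  -7.73   6.12   0.92] score 0.86 white 0.42 S [-44.3 -11.1] [159.0, 135.0, 233.0, 242.0]
holder [ 433.69 -224.42   10.54    0.73] score 0.79 white 0.32 S [-190.9 -213.5] [432.0, 261.0, 497.0, 328.0]
holder [ 524.75 -103.16   86.39    0.94] score 0.76 white 0.45 S [ -87.6 -102.5] [266.0, 198.0, 369.0, 251.0]
holder [ 430.66 -393.07  103.07    0.77] score 0.67 white 0.28 S [-211.5 -380.9] [597.0, 278.0, 640.0, 367.0]
near [ 524.75 -103.16   86.39    0.94]
n 3 dist [  -2.4    1.7 -132. ] dyaw 0.81
[0, [-0.017, -0.01, 0.88], [0, 0, np.float64(-0.003)]]
[0, [-0.017, -0.01, 0.88], [0, 0, np.float64(-0.003)]]
[0, [-0.017, -0.01, 0.88], [0, 0, np.float64(-0.003)]]
```

Call:
{"fn": "apply_moves", "kwargs": {
  "targets": [
    [0.2, [-0.03, -0.01, 0.88], [0, 0, -0.005]],
    [0.2, [-0.02, -0.01, 0.88], [0, 0, 0]],
    [0.2, [0, 0, 0.88], [0, 0, 0]],
    [0.2, [0, 0, 0.02], [0, 0, 0]],
    [-1, [0, 0, 0], [0, 0, 0]],
    [-1, [0, 0, 0], [0, 0, 0]],
    [-1, [0, 0, 0], [0, 0, 0]],
    [-1, [0, 0, 0], [0, 0, 0]]
  ]
}}

```text
t: 31.6
ee_pos: [524.8, -103.7, 22.3]
orientation: [3.137, -0.109, 0.005]
ft_force: [0.5, 1.2, 0.9]
width: 16.1
grasp_force: 0.9
```

Call:
{"fn": "apply_moves", "kwargs": {
  "targets": [
    [-1, [0, 0, -0.8], [0, 0, 0]],
    [-1, [0, 0, -1], [0, 0, 0]],
    [-1, [0, 0, 0], [0, 0, 0]]
  ]
}}

```text
t: 31.98
ee_pos: [526.7, -104.0, 114.9]
orientation: [3.136, -0.108, 0.014]
ft_force: [0.1, -0.9, -1.6]
width: 16.0
grasp_force: 30.0
```

```bash
python3 -c "
from h import *
st();relturn(6);plan(S(-42,-50,110),6)"

```

```text
{'t': 31.98, 'ee_pos': [526.74, -103.99, 114.95], 'orientation': [3.14, -0.11, 0.01], 'width': 15.97, 'grasp_force': 30.0, 'ft_force': [0.13, -0.86, -1.58], 'qpos': [-0.22, 0.45, 1.9, -0.0, 0.78, 1.43]}
relturn units [ 0.007 -0.002 -1.111] 100.0
n 9 dist [37.9 57.8 -4.9] dyaw -80.05
[0, [0.065, -0.139, 0.011], [0, 0, np.float64(0.0988)]]
[0, [0.042, -0.148, 0.011], [0, 0, np.float64(0.0988)]]
[0, [0.019, -0.152, 0.011], [0, 0, np.float64(0.0988)]]
[0, [-0.005, -0.153, 0.011], [0, 0, np.float64(0.0988)]]
[0, [-0.029, -0.151, 0.011], [0, 0, np.float64(0.0988)]]
[0, [-0.052, -0.145, 0.011], [0, 0, np.float64(0.0988)]]
[0, [-0.073, -0.135, 0.011], [0, 0, np.float64(0.0988)]]
[0, [-0.093, -0.122, 0.011], [0, 0, np.float64(0.0988)]]
[0, [-0.111, -0.106, 0.011], [0, 0, np.float64(0.0988)]]
```

Call:
{"fn": "apply_moves", "kwargs": {
  "targets": [
    [-1, [0, 0, 0], [0, 0, -0.101]],
    [-1, [0, 0, 0], [0, 0, -0.101]],
    [-1, [0, 0, 0], [0, 0, -0.101]],
    [-1, [0, 0, 0], [0, 0, -0.101]],
    [-1, [0, 0, 0], [0, 0, -0.101]],
    [-1, [0, 0, 0], [0, 0, -0.101]],
    [-1, [0, 0, 0], [0, 0, -0.101]],
    [-1, [0, 0, 0], [0, 0, -0.101]]
  ]
}}

```text
t: 32.98
ee_pos: [523.2, -103.2, 110.1]
orientation: [2.587, 1.78, -0.003]
ft_force: [-0.9, 0.1, -2.5]
width: 16.2
grasp_force: 30.0
```

Call:
{"fn": "apply_moves", "kwargs": {
  "targets": [
    [-1, [0, 0, 0], [0, 0, -0.101]],
    [-1, [0, 0, 0], [0, 0, -0.101]],
    [-1, [0, 0, 0], [0, 0, -0.101]],
    [-1, [0, 0, 0], [0, 0, 0]],
    [-1, [0.55, 0.45, 0], [0, 0, 0]],
    [-1, [0.55, 0.45, 0.5], [0, 0, 0]],
    [-1, [0, 0, 0.5], [0, 0, 0]],
    [-1, [0, 0, 0], [0, 0, 0]]
  ]
}}

```text
t: 33.98
ee_pos: [561.3, -43.7, 59.2]
orientation: [-2.103, -2.333, 0.006]
ft_force: [-0.6, 0.3, -0.8]
width: 15.8
grasp_force: 30.0
```

```bash
python3 - <<'E'
from h import *
st();relturn(6);plan(S(-42,-49.5,23.5),6,1); print(toS(tool()[0]))
p,K,V=cam("wrist"); cv2.imwrite("pics/w8.png",p[150:450,150:550])
E
```

```text
{'t': 33.98, 'ee_pos': [561.3, -43.67, 59.19], 'orientation': [-2.1, -2.33, 0.01], 'width': 15.81, 'grasp_force': 30.0, 'ft_force': [-0.6, 0.27, -0.85], 'qpos': [-0.1, 0.57, 1.86, -0.0, 0.72, -0.2]}
relturn units [-0.002  0.001 -0.001] 0.2
n 1 dist [  3.3  -2.  -35.7] dyaw 0.08
[0, [-0.048, 0.061, 0.714], [0, 0, np.float64(-0.0009)]]
[[-45.06879803 -47.11914532]]
```

View pics/w8.png

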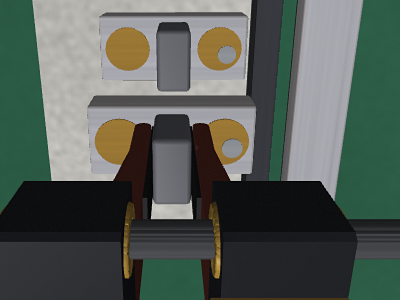

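Call:
{"fn": "apply_moves", "kwargs": {
  "targets": [
    [-1, [-0.05, 0.05, 0.2], [0, 0, 0]],
    [-1, [0, 0, 0.35], [0, 0, 0]],
    [-1, [0, 0, 0.1], [0, 0, 0]],
    [-1, [0, 0, 0], [0, 0, 0]],
    [-1, [0, 0, 0], [0, 0, 0]]
  ]
}}

```text
t: 34.65
ee_pos: [564.2, -47.2, 29.8]
orientation: [2.102, 2.333, -0.005]
ft_force: [-12.2, -2.7, 19.6]
width: 19.3
grasp_force: 30.2
```

```bash
python3 - <<'E'
from h import *
st();plan(S(-42.5,-49.5,23),6,1)
E
```

```text
{'t': 34.65, 'ee_pos': [564.25, -47.17, 29.81], 'orientation': [2.1, 2.33, -0.01], 'width': 19.29, 'grasp_force': 30.18, 'ft_force': [-12.17, -2.7, 19.59], 'qpos': [-0.1, 0.62, 1.85, -0.01, 0.66, -0.2]}
n 1 dist [-0.1  1.4 -6.8] dyaw 0.02
[0, [0.028, 0.0, 0.136], [0, 0, np.float64(-0.0003)]]
```

Call:
{"fn": "apply_moves", "kwargs": {
  "targets": [
    [-1, [0, 0, -0.4], [0, 0, 0]],
    [-1, [0, 0, 0], [0, 0, 0]],
    [-1, [0, 0, 0], [0, 0, 0]]
  ]
}}

```text
t: 35.02
ee_pos: [566.2, -46.5, 48.8]
orientation: [2.099, 2.332, -0.001]
ft_force: [0.6, -0.5, -2.0]
width: 16.2
grasp_force: 30.0
```

```bash
python3 - <<'E'
from h import *
st();plan(S(-47,-49.5,23),6,1); p,K,V=cam("wrist"); cv2.imwrite("pics/w9.png",p[150:450,150:550])
E
```

```text
{'t': 35.02, 'ee_pos': [566.19, -46.54, 48.81], 'orientation': [2.1, 2.33, -0.0], 'width': 16.18, 'grasp_force': 29.95, 'ft_force': [0.62, -0.53, -2.04], 'qpos': [-0.1, 0.59, 1.85, -0.0, 0.7, -0.2]}
n 1 dist [ -6.6   0.3 -25.8] dyaw -0.02
[0, [0.02, -0.13, 0.516], [0, 0, np.float64(0.0002)]]
```

View pics/w9.png

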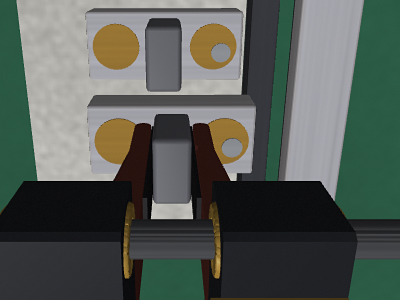

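Call:
{"fn": "apply_moves", "kwargs": {
  "targets": [
    [-1, [0.02, -0.13, 0], [0, 0, 0]],
    [-1, [0, 0, 0.2], [0, 0, 0]],
    [-1, [0, 0, 0.2], [0, 0, 0]],
    [-1, [0, 0, 0.1], [0, 0, 0]],
    [-1, [0, 0, 0], [0, 0, 0]]
  ]
}}

```text
t: 35.7
ee_pos: [559.3, -46.2, 23.3]
orientation: [2.1, 2.334, -0.002]
ft_force: [-0.3, -0.2, -1.9]
width: 15.8
grasp_force: 30.0
```

```bash
python3 - <<'E'
from h import *
st();plan(S(-47,-49.5,23),6,1)
E
```

```text
{'t': 35.7, 'ee_pos': [559.33, -46.19, 23.29], 'orientation': [2.1, 2.33, -0.0], 'width': 15.84, 'grasp_force': 29.98, 'ft_force': [-0.28, -0.21, -1.92], 'qpos': [-0.1, 0.63, 1.87, -0.0, 0.64, -0.2]}
n 1 dist [ 0.3 -0.1 -0.3] dyaw -0.04
[0, [-0.002, 0.006, 0.006], [0, 0, np.float64(0.0004)]]
```

Call:
{"fn": "apply_moves", "kwargs": {
  "targets": [
    [-1, [0, 0, 0.03], [0, 0, 0]],
    [-1, [0, 0, 0], [0, 0, 0]],
    [-0.3, [0, 0, 0], [0, 0, 0]],
    [-0.3, [0, 0, 0], [0, 0, 0]],
    [-0.1, [0, 0, 0], [0, 0, 0]],
    [0, [0, 0, 0], [0, 0, 0]],
    [0.2, [0, 0, -0.8], [0, 0, 0]],
    [0.2, [0, 0, -1], [0, 0, 0]]
  ]
}}

```text
t: 36.7
ee_pos: [558.5, -45.9, 112.5]
orientation: [2.101, 2.335, -0.004]
ft_force: [0.4, 0.3, 0.2]
width: 52.5
grasp_force: 0.0
```

```bash
python3 - <<'E'
from h import *
st(); find(); plan([434,-221,155],11)
E
```

```text
{'t': 36.7, 'ee_pos': [558.45, -45.9, 112.46], 'orientation': [2.1, 2.33, -0.0], 'width': 52.53, 'grasp_force': 0.0, 'ft_force': [0.39, 0.31, 0.17], 'qpos': [-0.1, 0.48, 1.85, -0.0, 0.81, -0.2]}
holder [560.61 -47.57   6.59   0.93] score 0.73 white 0.44 S [-46.2 -50.9] [265.0, 206.0, 384.0, 271.0]
n 5 dist [-128.8 -174.7   37.8] dyaw 4.97
[0, [-0.636, -0.591, -0.151], [0, 0, np.float64(-0.011)]]
[0, [-0.625, -0.602, -0.151], [0, 0, np.float64(-0.011)]]
[0, [-0.615, -0.613, -0.151], [0, 0, np.float64(-0.011)]]
[0, [-0.604, -0.624, -0.151], [0, 0, np.float64(-0.011)]]
[0, [-0.593, -0.634, -0.151], [0, 0, np.float64(-0.011)]]
```

Call:
{"fn": "apply_moves", "kwargs": {
  "targets": [
    [0.2, [-0.63, -0.59, -0.15], [0, 0, -0.011]],
    [0.2, [-0.63, -0.6, -0.15], [0, 0, -0.011]],
    [0.2, [-0.62, -0.61, -0.15], [0, 0, -0.011]],
    [0.2, [-0.6, -0.62, -0.15], [0, 0, -0.011]],
    [0.2, [-0.6, -0.63, -0.15], [0, 0, -0.011]],
    [0.2, [0, 0, 0], [0, 0, 0]],
    [0.2, [0, 0, 0], [0, 0, 0]]
  ]
}}

```text
t: 37.67
ee_pos: [429.7, -219.5, 149.8]
orientation: [1.998, 2.421, -0.002]
ft_force: [-0.7, 0.5, -0.1]
width: 52.8
grasp_force: 0.0
```

```bash
python3 - <<'E'
from h import *
st(); grab(22.5)
E
```

```text
{'t': 37.67, 'ee_pos': [429.74, -219.49, 149.8], 'orientation': [2.0, 2.42, -0.0], 'width': 52.77, 'grasp_force': 0.0, 'ft_force': [-0.74, 0.47, -0.1], 'qpos': [-0.5, 0.32, 2.0, -0.0, 0.82, -0.69]}
holder [ 4.1086e+02 -3.8073e+02  6.8640e+01  2.8000e-01] score 0.64 white 0.38 S [-229.9 -366.6] [254.0, 346.0, 308.0, 414.0]
holder [559.51 -46.43   6.09   0.97] score 0.59 white 0.54 S [-47.1 -49.7] [480.0, 0.0, 618.0, 55.0]
holder [ 434.17 -224.25    8.36    0.95] score 0.57 white 0.56 S [-190.4 -213.4] [273.0, 199.0, 378.0, 253.0]
near [ 434.17 -224.25    8.36    0.95]
n 3 dist [   4.    -5.3 -127.3] dyaw -2.67
[0, [-0.04, 0.02, 0.849], [0, 0, np.float64(0.0099)]]
[0, [-0.039, 0.021, 0.849], [0, 0, np.float64(0.0099)]]
[0, [-0.039, 0.021, 0.849], [0, 0, np.float64(0.0099)]]
```

Call:
{"fn": "apply_moves", "kwargs": {
  "targets": [
    [0.2, [-0.11, 0.06, 0.4], [0, 0, 0.03]],
    [0.2, [-0.01, 0, 0.9], [0, 0, 0]],
    [0.2, [0, 0, 0.9], [0, 0, 0]],
    [0.2, [0, 0, 0.34], [0, 0, 0]],
    [0.2, [0, 0, 0], [0, 0, 0]],
    [-1, [0, 0, 0], [0, 0, 0]],
    [-1, [0, 0, 0], [0, 0, 0]],
    [-1, [0, 0, 0], [0, 0, 0]]
  ]
}}

```text
t: 38.78
ee_pos: [434.7, -225.7, 24.3]
orientation: [2.052, 2.372, -0.001]
ft_force: [0.7, -0.2, 0.0]
width: 26.0
grasp_force: 0.0
```

Call:
{"fn": "apply_moves", "kwargs": {
  "targets": [
    [-1, [0, 0, 0], [0, 0, 0]],
    [-1, [0, 0, 0], [0, 0, 0]],
    [-1, [0, 0, -0.8], [0, 0, 0]],
    [-1, [0, 0, -1], [0, 0, 0]],
    [-1, [0, 0, 0], [0, 0, 0]]
  ]
}}

```text
t: 39.4
ee_pos: [436.0, -226.2, 116.2]
orientation: [2.049, 2.369, 0.001]
ft_force: [0.7, -0.2, -1.6]
width: 15.5
grasp_force: 30.0
```

```bash
python3 - <<'E'
from h import *
st(); plan(S(-48,-88,105),6)
E
```

```text
{'t': 39.4, 'ee_pos': [436.01, -226.25, 116.22], 'orientation': [2.05, 2.37, 0.0], 'width': 15.55, 'grasp_force': 30.0, 'ft_force': [0.72, -0.23, -1.64], 'qpos': [-0.5, 0.39, 2.0, -0.0, 0.74, -0.64]}
n 4 dist [126.7 141.6 -11.2] dyaw -2.28
[0, [0.613, 0.726, 0.056], [0, 0, np.float64(0.0063)]]
[0, [0.62, 0.719, 0.056], [0, 0, np.float64(0.0063)]]
[0, [0.627, 0.713, 0.056], [0, 0, np.float64(0.0063)]]
[0, [0.634, 0.707, 0.056], [0, 0, np.float64(0.0063)]]
```

Call:
{"fn": "apply_moves", "kwargs": {
  "targets": [
    [-1, [0.61, 0.72, 0.05], [0, 0, 0.006]],
    [-1, [0.62, 0.72, 0.05], [0, 0, 0.006]],
    [-1, [0.62, 0.71, 0.05], [0, 0, 0.006]],
    [-1, [0.6, 0.71, 0.05], [0, 0, 0.007]],
    [-1, [0, 0, 0], [0, 0, 0]],
    [-1, [0, 0, 0.8], [0, 0, 0]],
    [-1, [0, 0, 0], [0, 0, 0]],
    [-1, [0, 0, 0], [0, 0, 0]]
  ]
}}

```text
t: 40.4
ee_pos: [559.2, -85.7, 63.1]
orientation: [2.101, 2.333, -0.003]
ft_force: [-0.7, -0.6, -1.3]
width: 15.8
grasp_force: 30.0
```

```bash
python3 - <<'E'
from h import *
st(); plan(S(-48,-90,24),6,1); find()
E
```

```text
{'t': 40.4, 'ee_pos': [559.23, -85.72, 63.13], 'orientation': [2.1, 2.33, -0.0], 'width': 15.75, 'grasp_force': 30.0, 'ft_force': [-0.73, -0.58, -1.27], 'qpos': [-0.17, 0.57, 1.85, -0.0, 0.72, -0.27]}
n 1 dist [  3.6  -0.9 -39.1] dyaw 0.0
[0, [-0.026, 0.07, 0.783], [0, 0, np.float64(-0.0)]]
holder [560.28 -47.46   5.98   0.96] score 0.91 white 0.46 S [-46.5 -50.8] [254.0, 158.0, 404.0, 235.0]
holder [559.89 -98.12   6.05   0.64] score 0.85 white 0.35 S [ -52.2 -101.1] [239.0, 239.0, 406.0, 343.0]
holder [558.8   -7.74   6.33   0.96] score 0.84 white 0.47 S [-43.8 -11.1] [257.0, 83.0, 416.0, 156.0]
```

Call:
{"fn": "apply_moves", "kwargs": {
  "targets": [
    [-1, [-0.03, 0.04, 0.2], [0, 0, 0]],
    [-1, [0, 0, 0.3], [0, 0, 0]],
    [-1, [0, 0, 0.2], [0, 0, 0]],
    [-1, [0, 0, 0], [0, 0, 0]],
    [-1, [0, 0, 0], [0, 0, 0]]
  ]
}}

```text
t: 41.12
ee_pos: [562.1, -86.5, 28.0]
orientation: [2.099, 2.333, -0.002]
ft_force: [0.3, 1.0, -1.3]
width: 15.4
grasp_force: 30.0
```

```bash
python3 - <<'E'
from h import *
st(); plan(S(-48,-90,23.5),6,1)
E
```

```text
{'t': 41.12, 'ee_pos': [562.09, -86.51, 27.98], 'orientation': [2.1, 2.33, -0.0], 'width': 15.38, 'grasp_force': 30.0, 'ft_force': [0.3, 1.0, -1.27], 'qpos': [-0.17, 0.63, 1.85, -0.0, 0.66, -0.27]}
n 1 dist [ 0.8 -0.1 -4.5] dyaw -0.04
[0, [-0.004, 0.015, 0.09], [0, 0, np.float64(0.0004)]]
```

Release, then on to E.

Call:
{"fn": "apply_moves", "kwargs": {
  "targets": [
    [-1, [0, 0, 0.08], [0, 0, 0]],
    [-1, [0, 0, 0.02], [0, 0, 0]],
    [-1, [0, 0, 0], [0, 0, 0]],
    [-0.3, [0, 0, 0], [0, 0, 0]],
    [-0.3, [0, 0, 0], [0, 0, 0]],
    [0, [0, 0, 0], [0, 0, 0]],
    [0.2, [0, 0, -0.8], [0, 0, 0]],
    [0.2, [0, 0, -1], [0, 0, 0]]
  ]
}}

```text
t: 42.12
ee_pos: [560.9, -86.2, 112.9]
orientation: [2.101, 2.335, -0.004]
ft_force: [1.0, -0.1, 0.7]
width: 52.5
grasp_force: 0.0
```

```bash
python3 - <<'E'
from h import *
st(); find(); plan([405.5,-373.5,155],16,8)
E
```

```text
{'t': 42.12, 'ee_pos': [560.91, -86.18, 112.95], 'orientation': [2.1, 2.33, -0.0], 'width': 52.51, 'grasp_force': 0.0, 'ft_force': [0.99, -0.12, 0.67], 'qpos': [-0.17, 0.49, 1.83, -0.0, 0.82, -0.27]}
holder [558.64  -7.48   5.66   0.96] score 0.87 white 0.49 S [-43.9 -10.8] [268.0, 87.0, 394.0, 149.0]
holder [560.41 -47.36   5.21   0.96] score 0.84 white 0.46 S [-46.3 -50.7] [265.0, 150.0, 388.0, 208.0]
holder [562.75 -86.76   6.63   0.88] score 0.82 white 0.46 S [-48.1 -90.1] [266.0, 207.0, 382.0, 264.0]
n 8 dist [-159.8 -286.6   37.2] dyaw 9.96
[0, [-0.665, -0.48, -0.093], [0, 0, np.float64(-0.0138)]]
[0, [-0.655, -0.494, -0.093], [0, 0, np.float64(-0.0138)]]
[0, [-0.644, -0.508, -0.093], [0, 0, np.float64(-0.0138)]]
[0, [-0.633, -0.522, -0.093], [0, 0, np.float64(-0.0138)]]
[0, [-0.621, -0.536, -0.093], [0, 0, np.float64(-0.0138)]]
[0, [-0.609, -0.549, -0.093], [0, 0, np.float64(-0.0138)]]
[0, [-0.597, -0.562, -0.093], [0, 0, np.float64(-0.0138)]]
[0, [-0.585, -0.575, -0.093], [0, 0, np.float64(-0.0138)]]
```

Call:
{"fn": "apply_moves", "kwargs": {
  "targets": [
    [0.2, [-0.66, -0.48, -0.1], [0, 0, -0.014]],
    [0.2, [-0.66, -0.49, -0.1], [0, 0, -0.014]],
    [0.2, [-0.64, -0.51, -0.1], [0, 0, -0.014]],
    [0.2, [-0.63, -0.52, -0.1], [0, 0, -0.014]],
    [0.2, [-0.62, -0.54, -0.1], [0, 0, -0.014]],
    [0.2, [-0.61, -0.55, -0.1], [0, 0, -0.014]],
    [0.2, [-0.6, -0.56, -0.1], [0, 0, -0.014]],
    [0.2, [-0.58, -0.57, -0.1], [0, 0, -0.014]]
  ]
}}

```text
t: 43.22
ee_pos: [398.4, -371.5, 153.0]
orientation: [1.886, 2.51, -0.002]
ft_force: [0.1, 0.9, 0.8]
width: 52.8
grasp_force: 0.0
```

Call:
{"fn": "apply_moves", "kwargs": {
  "targets": [
    [0.2, [0, 0, 0], [0, 0, 0]],
    [0.2, [0, 0, 0], [0, 0, 0]]
  ]
}}

```text
t: 43.48
ee_pos: [399.2, -370.0, 152.9]
orientation: [1.888, 2.509, -0.001]
ft_force: [-0.4, -0.3, 0.3]
width: 52.7
grasp_force: 0.0
```

```bash
python3 - <<'E'
from h import *
st(); grab(22.5)
E
```

```text
{'t': 43.48, 'ee_pos': [399.19, -370.02, 152.89], 'orientation': [1.89, 2.51, -0.0], 'width': 52.65, 'grasp_force': 0.0, 'ft_force': [-0.36, -0.26, 0.29], 'qpos': [-0.77, 0.4, 1.86, -0.0, 0.88, -1.05]}
holder [ 406.53 -375.2    14.14    0.92] score 0.61 white 0.58 S [-233.7 -360.7] [276.0, 201.0, 377.0, 261.0]
near [ 406.53 -375.2    14.14    0.92]
n 3 dist [   6.9   -5.6 -130.6] dyaw -2.03
[0, [-0.049, 0.034, 0.87], [0, 0, np.float64(0.0075)]]
[0, [-0.048, 0.034, 0.87], [0, 0, np.float64(0.0075)]]
[0, [-0.048, 0.035, 0.87], [0, 0, np.float64(0.0075)]]
```

Call:
{"fn": "apply_moves", "kwargs": {
  "targets": [
    [0.2, [-0.14, 0.1, 0.4], [0, 0, 0.022]],
    [0.2, [-0.01, 0, 0.9], [0, 0, 0]],
    [0.2, [0, 0, 0.9], [0, 0, 0]],
    [0.2, [0, 0, 0.4], [0, 0, 0]],
    [0.2, [0, 0, 0], [0, 0, 0]],
    [-1, [0, 0, 0], [0, 0, 0]],
    [-1, [0, 0, 0], [0, 0, 0]],
    [-1, [0, 0, 0], [0, 0, 0]]
  ]
}}

```text
t: 44.58
ee_pos: [407.1, -377.2, 24.6]
orientation: [1.928, 2.474, -0.002]
ft_force: [-0.0, 1.3, -0.6]
width: 25.8
grasp_force: 0.0
```

Call:
{"fn": "apply_moves", "kwargs": {
  "targets": [
    [-1, [0, 0, 0], [0, 0, 0]],
    [-1, [0, 0, 0], [0, 0, 0]],
    [-1, [0, 0, -0.8], [0, 0, 0]],
    [-1, [0, 0, -1], [0, 0, 0]],
    [-1, [0, 0, 0], [0, 0, 0]]
  ]
}}

```text
t: 45.2
ee_pos: [408.2, -378.3, 116.9]
orientation: [1.925, 2.47, -0.003]
ft_force: [0.4, -0.3, -1.2]
width: 15.6
grasp_force: 30.0
```

```bash
python3 - <<'E'
from h import *
st(); plan(S(-48,28,120),6,9)
E
```

```text
{'t': 45.2, 'ee_pos': [408.16, -378.35, 116.94], 'orientation': [1.93, 2.47, -0.0], 'width': 15.61, 'grasp_force': 29.99, 'ft_force': [0.37, -0.25, -1.23], 'qpos': [-0.77, 0.47, 1.86, -0.0, 0.81, -1.01]}
n 9 dist [142.4 409.1   3.1] dyaw -8.13
[0, [0.808, 0.522, -0.007], [0, 0, np.float64(0.01)]]
[0, [0.817, 0.51, -0.007], [0, 0, np.float64(0.01)]]
[0, [0.825, 0.497, -0.007], [0, 0, np.float64(0.01)]]
[0, [0.832, 0.484, -0.007], [0, 0, np.float64(0.01)]]
[0, [0.84, 0.47, -0.007], [0, 0, np.float64(0.01)]]
[0, [0.847, 0.457, -0.007], [0, 0, np.float64(0.01)]]
[0, [0.854, 0.444, -0.007], [0, 0, np.float64(0.01)]]
[0, [0.861, 0.43, -0.007], [0, 0, np.float64(0.01)]]
[0, [0.868, 0.417, -0.007], [0, 0, np.float64(0.01)]]
```

Call:
{"fn": "apply_moves", "kwargs": {
  "targets": [
    [-1, [0.81, 0.52, 0], [0, 0, 0.01]],
    [-1, [0.82, 0.51, 0], [0, 0, 0.01]],
    [-1, [0.83, 0.5, 0], [0, 0, 0.01]],
    [-1, [0.83, 0.48, 0], [0, 0, 0.01]],
    [-1, [0.84, 0.47, 0], [0, 0, 0.01]],
    [-1, [0.85, 0.46, 0], [0, 0, 0.01]],
    [-1, [0.85, 0.44, 0], [0, 0, 0.01]],
    [-1, [0.86, 0.43, 0], [0, 0, 0.01]]
  ]
}}

```text
t: 46.2
ee_pos: [529.1, -10.1, 111.5]
orientation: [2.083, 2.35, -0.004]
ft_force: [0.1, 0.3, -1.6]
width: 16.0
grasp_force: 30.0
```

Call:
{"fn": "apply_moves", "kwargs": {
  "targets": [
    [-1, [0.83, 0.42, 0], [0, 0, 0.01]],
    [-1, [0, 0, 0], [0, 0, 0]],
    [-1, [0, 0, 0.6], [0, 0, 0]],
    [-1, [0, 0, 0], [0, 0, 0]],
    [-1, [0, 0, 0], [0, 0, 0]]
  ]
}}

```text
t: 46.82
ee_pos: [545.2, 31.2, 82.6]
orientation: [2.101, 2.332, -0.003]
ft_force: [0.5, 0.6, -1.6]
width: 15.8
grasp_force: 30.0
```

```bash
python3 - <<'E'
from h import *
st(); find(); relturn(6); plan(S(-48,26,24),6,1)
E
```

```text
{'t': 46.82, 'ee_pos': [545.21, 31.21, 82.65], 'orientation': [2.1, 2.33, -0.0], 'width': 15.82, 'grasp_force': 29.99, 'ft_force': [0.5, 0.59, -1.59], 'qpos': [0.04, 0.51, 1.89, -0.0, 0.74, -0.06]}
holder [548.26  13.33   6.05   0.56] score 0.97 white 0.34 S [-52.1  10.9] [238.0, 238.0, 404.0, 347.0]
holder [ 5.763e+02 -5.281e+01  8.177e+01  4.000e-02] score 0.7 white 0.63 S [-31.1 -57.8] [325.0, 314.0, 393.0, 352.0]
holder [ 5.6117e+02 -8.9410e+01  9.5860e+01  1.7000e-01] score 0.64 white 0.22 S [-50.  -92.6] [300.0, 328.0, 389.0, 370.0]
holder [ 5.6712e+02 -1.4925e+02  9.6000e+01  3.5000e-01] score 0.56 white 0.21 S [ -50.3 -152.7] [291.0, 409.0, 353.0, 448.0]
relturn units [ 0.002  0.002 -0.   ] 0.2
n 1 dist [  4.8  -2.7 -59.4] dyaw 0.01
[0, [-0.063, 0.089, 1.188], [0, 0, np.float64(-0.0001)]]
```

Call:
{"fn": "apply_moves", "kwargs": {
  "targets": [
    [-1, [-0.06, 0.06, 0.3], [0, 0, 0]],
    [-1, [0, 0, 0.4], [0, 0, 0]],
    [-1, [0, 0, 0.4], [0, 0, 0]],
    [-1, [0, 0, 0], [0, 0, 0]],
    [-1, [0, 0, 0], [0, 0, 0]]
  ]
}}

```text
t: 47.55
ee_pos: [549.4, 29.0, 28.0]
orientation: [2.099, 2.333, -0.001]
ft_force: [-1.1, 0.8, -1.0]
width: 16.2
grasp_force: 30.0
```

```bash
python3 - <<'E'
from h import *
st(); plan(S(-48,26,24),6,1)
E
```

```text
{'t': 47.55, 'ee_pos': [549.37, 29.02, 27.97], 'orientation': [2.1, 2.33, -0.0], 'width': 16.24, 'grasp_force': 29.99, 'ft_force': [-1.06, 0.79, -1.0], 'qpos': [0.03, 0.61, 1.89, -0.01, 0.63, -0.07]}
n 1 dist [ 1.4 -0.3 -4. ] dyaw -0.03
[0, [-0.009, 0.027, 0.079], [0, 0, np.float64(0.0003)]]
```

Call:
{"fn": "apply_moves", "kwargs": {
  "targets": [
    [-1, [0, 0, 0.07], [0, 0, 0]],
    [-1, [0, 0, 0.02], [0, 0, 0]],
    [-1, [0, 0, 0], [0, 0, 0]],
    [-0.3, [0, 0, 0], [0, 0, 0]],
    [-0.3, [0, 0, 0], [0, 0, 0]],
    [0, [0, 0, 0], [0, 0, 0]],
    [0.2, [0, 0, -0.8], [0, 0, 0]],
    [0.2, [0, 0, -1], [0, 0, 0]]
  ]
}}

```text
t: 48.55
ee_pos: [547.8, 29.3, 113.1]
orientation: [2.101, 2.334, -0.005]
ft_force: [0.0, -0.3, 0.3]
width: 51.9
grasp_force: 0.0
```

```bash
python3 - <<'E'
from h import *
st(); find(); plan([549,381.7,160],6.2,8)
E
```

```text
{'t': 48.55, 'ee_pos': [547.84, 29.35, 113.14], 'orientation': [2.1, 2.33, -0.0], 'width': 51.91, 'grasp_force': 0.0, 'ft_force': [0.04, -0.33, 0.27], 'qpos': [0.03, 0.47, 1.87, -0.0, 0.8, -0.07]}
holder [560.45 -50.8    9.06   0.76] score 0.94 white 0.4 S [-46.7 -54.1] [272.0, 301.0, 380.0, 370.0]
holder [ 5.6265e+02 -8.8710e+01  4.3000e+00  2.9000e-01] score 0.83 white 0.49 S [-48.4 -92.1] [272.0, 348.0, 378.0, 412.0]
holder [558.94  -9.33   5.45   0.8 ] score 0.8 white 0.4 S [-43.8 -12.7] [277.0, 254.0, 383.0, 321.0]
holder [549.85  31.13   6.92   0.93] score 0.74 white 0.41 S [-48.6  28.5] [268.0, 201.0, 383.0, 267.0]
n 8 dist [ -3.2 352.2  42.2] dyaw 0.16
[0, [0.876, 0.085, -0.106], [0, 0, np.float64(-0.0002)]]
[0, [0.876, 0.085, -0.106], [0, 0, np.float64(-0.0002)]]
[0, [0.876, 0.086, -0.106], [0, 0, np.float64(-0.0002)]]
[0, [0.876, 0.086, -0.106], [0, 0, np.float64(-0.0002)]]
[0, [0.876, 0.086, -0.106], [0, 0, np.float64(-0.0002)]]
[0, [0.876, 0.086, -0.106], [0, 0, np.float64(-0.0002)]]
[0, [0.876, 0.087, -0.106], [0, 0, np.float64(-0.0002)]]
[0, [0.876, 0.087, -0.106], [0, 0, np.float64(-0.0002)]]
```

Call:
{"fn": "apply_moves", "kwargs": {
  "targets": [
    [0.2, [0.2, 0, -1], [0, 0, 0]],
    [0.2, [0.97, 0.09, 0], [0, 0, 0]],
    [0.2, [0.97, 0.09, 0], [0, 0, 0]],
    [0.2, [0.97, 0.1, 0], [0, 0, 0]],
    [0.2, [0.97, 0.1, 0], [0, 0, 0]],
    [0.2, [0.97, 0.1, 0], [0, 0, 0]],
    [0.2, [0.97, 0.1, 0], [0, 0, 0]],
    [0.2, [0.97, 0.1, 0], [0, 0, 0]]
  ]
}}

```text
t: 49.65
ee_pos: [545.3, 382.0, 161.0]
orientation: [2.099, 2.333, -0.003]
ft_force: [1.2, 0.5, -0.2]
width: 52.9
grasp_force: 0.0
```

Call:
{"fn": "apply_moves", "kwargs": {
  "targets": [
    [0.2, [0.2, 0, 0], [0, 0, 0]],
    [0.2, [0, 0, 0], [0, 0, 0]],
    [0.2, [0, 0, 0], [0, 0, 0]]
  ]
}}

```text
t: 50.02
ee_pos: [544.7, 389.1, 161.7]
orientation: [2.1, 2.332, -0.003]
ft_force: [0.1, 0.1, 0.2]
width: 52.8
grasp_force: 0.0
```

```bash
python3 - <<'E'
from h import *
st(); grab(22.5)
E
```

```text
{'t': 50.02, 'ee_pos': [544.67, 389.12, 161.69], 'orientation': [2.1, 2.33, -0.0], 'width': 52.82, 'grasp_force': 0.0, 'ft_force': [0.13, 0.11, 0.2], 'qpos': [0.6, 0.56, 1.57, -0.0, 1.02, 0.5]}
holder [321.55 406.82 123.69   0.93] score 0.8 white 0.02 S [-236.4  426. ] [4.0, 108.0, 106.0, 218.0]
holder [265.48 299.11  70.75   0.97] score 0.69 white 0.04 S [-303.4  324.7] [2.0, 228.0, 41.0, 324.0]
holder [549.33 381.48   7.06   0.95] score 0.61 white 0.58 S [-12.5 377. ] [278.0, 199.0, 378.0, 256.0]
near [549.33 381.48   7.06   0.95]
n 3 dist [   4.3   -7.7 -139.6] dyaw 1.11
[0, [-0.054, 0.023, 0.931], [0, 0, np.float64(-0.0041)]]
[0, [-0.054, 0.023, 0.931], [0, 0, np.float64(-0.0041)]]
[0, [-0.054, 0.022, 0.931], [0, 0, np.float64(-0.0041)]]
```

Call:
{"fn": "apply_moves", "kwargs": {
  "targets": [
    [0.2, [-0.16, 0.06, 0.5], [0, 0, -0.012]],
    [0.2, [0, 0, 0.9], [0, 0, 0]],
    [0.2, [0, 0, 0.9], [0, 0, 0]],
    [0.2, [0, 0, 0.48], [0, 0, 0]],
    [0.2, [0, 0, 0], [0, 0, 0]],
    [-1, [0, 0, 0], [0, 0, 0]],
    [-1, [0, 0, 0], [0, 0, 0]],
    [-1, [0, 0, 0], [0, 0, 0]]
  ]
}}

```text
t: 51.12
ee_pos: [549.5, 383.0, 24.5]
orientation: [2.077, 2.352, 0.002]
ft_force: [-0.6, 0.5, 0.4]
width: 26.2
grasp_force: 0.0
```

Call:
{"fn": "apply_moves", "kwargs": {
  "targets": [
    [-1, [0, 0, 0], [0, 0, 0]],
    [-1, [0, 0, 0], [0, 0, 0]],
    [-1, [0, 0, -0.8], [0, 0, 0]],
    [-1, [0, 0, -1], [0, 0, 0]],
    [-1, [0, 0, -0.4], [0, 0, 0]],
    [-1, [0, 0, 0], [0, 0, 0]]
  ]
}}

```text
t: 51.88
ee_pos: [549.2, 383.3, 134.1]
orientation: [2.077, 2.352, 0.002]
ft_force: [0.4, -0.8, -2.1]
width: 16.0
grasp_force: 30.0
```

```bash
python3 - <<'E'
from h import *
st(); plan(S(-52,66,120),6,8)
E
```

```text
{'t': 51.88, 'ee_pos': [549.19, 383.25, 134.08], 'orientation': [2.08, 2.35, 0.0], 'width': 16.05, 'grasp_force': 30.0, 'ft_force': [0.4, -0.84, -2.1], 'qpos': [0.59, 0.59, 1.58, -0.0, 0.97, 0.47]}
n 8 dist [  -6.6 -315.1  -14.1] dyaw -1.12
[0, [-0.78, -0.113, 0.035], [0, 0, np.float64(0.0016)]]
[0, [-0.78, -0.111, 0.035], [0, 0, np.float64(0.0016)]]
[0, [-0.78, -0.109, 0.035], [0, 0, np.float64(0.0016)]]
[0, [-0.781, -0.107, 0.035], [0, 0, np.float64(0.0016)]]
[0, [-0.781, -0.105, 0.035], [0, 0, np.float64(0.0016)]]
[0, [-0.781, -0.104, 0.035], [0, 0, np.float64(0.0016)]]
[0, [-0.781, -0.102, 0.035], [0, 0, np.float64(0.0016)]]
[0, [-0.782, -0.1, 0.035], [0, 0, np.float64(0.0016)]]
```

Call:
{"fn": "apply_moves", "kwargs": {
  "targets": [
    [-1, [-0.6, -0.6, 0], [0, 0, 0.006]],
    [-1, [-0.81, -0.27, 0], [0, 0, 0.006]],
    [-1, [-0.81, 0, 0], [0, 0, 0]],
    [-1, [-0.81, 0, 0], [0, 0, 0]],
    [-1, [-0.81, 0, 0], [0, 0, 0]],
    [-1, [-0.81, 0, 0], [0, 0, 0]],
    [-1, [-0.81, 0, 0], [0, 0, 0]],
    [-1, [-0.78, 0, 0], [0, 0, 0]]
  ]
}}

```text
t: 52.88
ee_pos: [537.7, 66.0, 131.8]
orientation: [2.101, 2.335, -0.006]
ft_force: [0.6, 0.8, -1.6]
width: 15.4
grasp_force: 30.0
```

Call:
{"fn": "apply_moves", "kwargs": {
  "targets": [
    [-1, [0, 0, 0.3], [0, 0, 0]],
    [-1, [0, 0, 0.6], [0, 0, 0]],
    [-1, [0, 0, 0], [0, 0, 0]],
    [-1, [0, 0, 0], [0, 0, 0]]
  ]
}}

```text
t: 53.38
ee_pos: [538.8, 67.9, 88.6]
orientation: [2.099, 2.334, -0.003]
ft_force: [-0.8, 0.7, -0.5]
width: 16.0
grasp_force: 30.0
```

```bash
python3 - <<'E'
from h import *
st(); relturn(6); plan(S(-49,66,24),6,1); find()
E
```

```text
{'t': 53.38, 'ee_pos': [538.85, 67.94, 88.57], 'orientation': [2.1, 2.33, -0.0], 'width': 16.01, 'grasp_force': 30.0, 'ft_force': [-0.81, 0.7, -0.52], 'qpos': [0.11, 0.5, 1.89, -0.0, 0.75, 0.0]}
relturn units [0.    0.002 0.001] 0.2
n 1 dist [  6.7   0.5 -64.6] dyaw -0.08
[0, [-0.005, 0.135, 1.291], [0, 0, np.float64(0.0009)]]
holder [5.4112e+02 4.3620e+01 6.1200e+00 5.1000e-01] score 0.85 white 0.38 S [-56.   41.8] [238.0, 243.0, 406.0, 354.0]
holder [ 5.6146e+02 -1.3910e+01  6.1870e+01  1.2000e-01] score 0.71 white 0.48 S [-41.8 -17.5] [299.0, 321.0, 393.0, 372.0]
holder [ 5.6437e+02 -1.1740e+02  9.9180e+01  2.5000e-01] score 0.61 white 0.14 S [ -49.7 -120.8] [292.0, 410.0, 351.0, 441.0]
holder [ 5.6297e+02 -1.0069e+02  2.7500e+00  3.2000e-01] score 0.58 white 0.43 S [ -49.4 -104. ] [289.0, 411.0, 356.0, 456.0]
```

Call:
{"fn": "apply_moves", "kwargs": {
  "targets": [
    [-1, [0.05, 0.13, 0.3], [0, 0, 0]],
    [-1, [0, 0, 0.5], [0, 0, 0]],
    [-1, [0, 0, 0.4], [0, 0, 0]],
    [-1, [0, 0, 0], [0, 0, 0]],
    [-1, [0, 0, 0], [0, 0, 0]]
  ]
}}

```text
t: 54.1
ee_pos: [546.2, 70.5, 29.4]
orientation: [2.099, 2.333, -0.001]
ft_force: [0.7, 0.6, -1.7]
width: 16.2
grasp_force: 30.0
```

```bash
python3 - <<'E'
from h import *
st(); plan(S(-49,68.5,24),6,1)
E
```

```text
{'t': 54.1, 'ee_pos': [546.17, 70.49, 29.42], 'orientation': [2.1, 2.33, -0.0], 'width': 16.17, 'grasp_force': 30.0, 'ft_force': [0.74, 0.63, -1.7], 'qpos': [0.11, 0.61, 1.89, -0.01, 0.64, 0.01]}
n 1 dist [-0.9  0.4 -5.4] dyaw -0.04
[0, [0.01, -0.016, 0.108], [0, 0, np.float64(0.0004)]]
```

Release, rise, and head toward the straightedge, looking at the row on the way.

Call:
{"fn": "apply_moves", "kwargs": {
  "targets": [
    [-1, [0.01, -0.01, 0.1], [0, 0, 0]],
    [-1, [0, 0, 0.03], [0, 0, 0]],
    [-1, [0, 0, 0], [0, 0, 0]],
    [-0.3, [0, 0, 0], [0, 0, 0]],
    [-0.3, [0, 0, 0], [0, 0, 0]],
    [0, [0, 0, 0], [0, 0, 0]],
    [0.2, [0, 0, -0.8], [0, 0, 0]],
    [0.2, [0, 0, -1], [0, 0, 0]]
  ]
}}

```text
t: 55.1
ee_pos: [543.9, 70.9, 112.5]
orientation: [2.101, 2.334, -0.005]
ft_force: [0.6, 0.2, 0.5]
width: 52.2
grasp_force: 0.0
```

Call:
{"fn": "apply_moves", "kwargs": {
  "targets": [
    [0.2, [-0.9, -0.2, -0.9], [0, 0, 0]],
    [0.2, [-1, -0.2, -0.3], [0, 0, 0]],
    [0.2, [-1, -0.2, 0], [0, 0, 0]],
    [0.2, [-1, -0.2, 0], [0, 0, 0]],
    [0.2, [0, 0, 0], [0, 0, 0]],
    [0.2, [0, 0, 0], [0, 0, 0]]
  ]
}}

```text
t: 55.85
ee_pos: [525.5, -125.3, 171.6]
orientation: [2.101, 2.332, -0.001]
ft_force: [-0.4, 0.7, -0.5]
width: 52.9
grasp_force: 0.0
```

```bash
python3 - <<'E'
from h import *
st(); p,*_=find(); cv2.imwrite("pics/w10.png",p)
for n in("side","wrist"): find("straightedge",n)
plan([510,-385,200],6,8)
E
```

```text
{'t': 55.85, 'ee_pos': [525.49, -125.34, 171.62], 'orientation': [2.1, 2.33, -0.0], 'width': 52.87, 'grasp_force': 0.0, 'ft_force': [-0.38, 0.7, -0.54], 'qpos': [-0.25, 0.37, 1.86, -0.0, 0.91, -0.36]}
holder [549.39  32.08   6.05   0.96] score 0.84 white 0.54 S [-49.   29.5] [324.0, 0.0, 431.0, 44.0]
holder [560.22 -47.27   5.98   0.97] score 0.65 white 0.59 S [-46.5 -50.6] [324.0, 99.0, 430.0, 146.0]
holder [559.11  -7.56   5.81   0.96] score 0.64 white 0.62 S [-43.5 -11. ] [327.0, 40.0, 435.0, 98.0]
straightedge [ 508.7  -385.23  173.69    0.9 ] score 0.63 white 0.56 S [-133.1 -381.3] [417.0, 352.0, 498.0, 455.0]
straightedge [ 5.1074e+02 -3.9130e+02  1.7474e+02  4.4000e-01] score 0.65 white 0.43 S [-131.7 -387.6] [265.0, 355.0, 314.0, 457.0]
n 8 dist [ -15.8 -260.4   28.3] dyaw -0.13
[0, [-0.643, -0.109, -0.071], [0, 0, np.float64(0.0002)]]
[0, [-0.643, -0.109, -0.071], [0, 0, np.float64(0.0002)]]
[0, [-0.643, -0.108, -0.071], [0, 0, np.float64(0.0002)]]
[0, [-0.643, -0.108, -0.071], [0, 0, np.float64(0.0002)]]
[0, [-0.643, -0.108, -0.071], [0, 0, np.float64(0.0002)]]
[0, [-0.643, -0.108, -0.071], [0, 0, np.float64(0.0002)]]
[0, [-0.643, -0.108, -0.071], [0, 0, np.float64(0.0002)]]
[0, [-0.643, -0.107, -0.071], [0, 0, np.float64(0.0002)]]
```

View pics/w10.png

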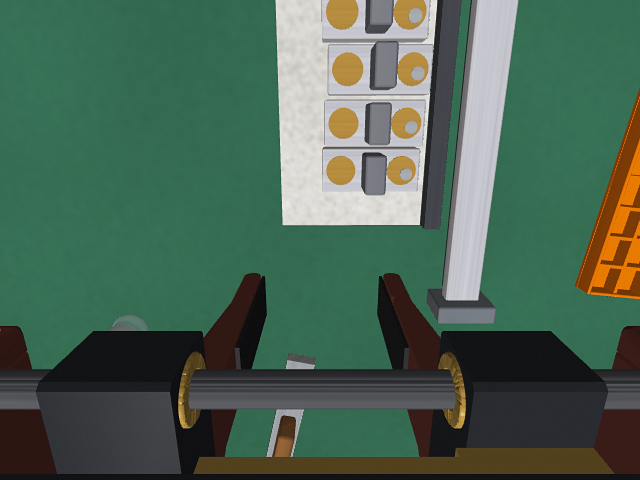

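The picture shows all the holders upright, with 2–4 mm gaps between them. I'll nudge the row together from the right end with shut fingers.

```bash
python3 -c "
from h import *
plan(S(-47,-132,60),6,4)"

```

```text
n 4 dist [  42.4   -3.7 -111.7] dyaw -0.13
[0, [-0.041, 0.209, 0.559], [0, 0, np.float64(0.0003)]]
[0, [-0.041, 0.209, 0.559], [0, 0, np.float64(0.0003)]]
[0, [-0.041, 0.209, 0.559], [0, 0, np.float64(0.0003)]]
[0, [-0.041, 0.209, 0.559], [0, 0, np.float64(0.0003)]]
```

Call:
{"fn": "apply_moves", "kwargs": {
  "targets": [
    [-1, [-0.04, 0.21, 0.5], [0, 0, 0]],
    [-1, [-0.04, 0.21, 0.5], [0, 0, 0]],
    [-1, [-0.04, 0.21, 0.5], [0, 0, 0]],
    [-1, [-0.04, 0.21, 0.6], [0, 0, 0]],
    [-1, [0, 0, 0.6], [0, 0, 0]],
    [-1, [0, 0, 0.4], [0, 0, 0]],
    [-1, [0, 0, 0], [0, 0, 0]],
    [-1, [0, 0, 0], [0, 0, 0]]
  ]
}}

```text
t: 57.15
ee_pos: [569.1, -129.6, 17.7]
orientation: [2.098, 2.332, -0.001]
ft_force: [-0.6, -0.7, 0.9]
width: 0.3
grasp_force: 0.0
```

```bash
python3 -c "
from h import *
st();print(toS(tool()[0]));plan(S(-47,-120,9),6,1)"

```

```text
{'t': 57.15, 'ee_pos': [569.15, -129.57, 17.66], 'orientation': [2.1, 2.33, -0.0], 'width': 0.31, 'grasp_force': 0.0, 'ft_force': [-0.62, -0.67, 0.93], 'qpos': [-0.24, 0.66, 1.82, -0.0, 0.66, -0.35]}
[[ -46.24625501 -133.37031571]]
n 1 dist [-2.1 13.2 -8.7] dyaw -0.05
[0, [0.267, -0.015, 0.173], [0, 0, np.float64(0.0005)]]
```

Call:
{"fn": "apply_moves", "kwargs": {
  "targets": [
    [-1, [0.1, 0, 0.15], [0, 0, 0]],
    [-1, [0.1, 0, 0], [0, 0, 0]],
    [-1, [0.1, 0, 0], [0, 0, 0]],
    [-1, [0.08, 0, 0], [0, 0, 0]],
    [-1, [0.07, 0, 0], [0, 0, 0]],
    [-1, [0.06, 0, 0], [0, 0, 0]],
    [-1, [0, 0, 0], [0, 0, 0]],
    [-1, [0, 0, 0], [0, 0, 0]]
  ]
}}

```text
t: 58.15
ee_pos: [566.1, -104.2, 9.4]
orientation: [2.099, 2.332, -0.001]
ft_force: [1.1, -2.4, 0.9]
width: 0.4
grasp_force: 0.8
```

```bash
python3 -c "
from h import *
print(toS(tool()[0]))"

```

```text
[[ -46.58140245 -107.82955938]]
```

Back off, rise, and go to view the row and the straightedge.

Call:
{"fn": "apply_moves", "kwargs": {
  "targets": [
    [-1, [-0.3, 0, 0], [0, 0, 0]],
    [-1, [-0.2, 0, -0.9], [0, 0, 0]],
    [0.2, [-0.2, -0.3, -1], [0, 0, 0]],
    [0.2, [-0.2, -0.3, -1], [0, 0, 0]],
    [0.2, [0, -0.3, -0.6], [0, 0, 0]],
    [0.2, [0, 0, 0], [0, 0, 0]],
    [0.2, [0, 0, 0], [0, 0, 0]]
  ]
}}

```text
t: 59.02
ee_pos: [525.3, -153.4, 183.6]
orientation: [2.1, 2.333, -0.002]
ft_force: [1.3, -0.2, 0.3]
width: 47.2
grasp_force: 0.0
```

```bash
python3 - <<'E'
from h import *
st(); find(); find("straightedge","side"); plan([509,-387,175],-6,6)
E
```

```text
{'t': 59.02, 'ee_pos': [525.26, -153.44, 183.61], 'orientation': [2.1, 2.33, -0.0], 'width': 47.16, 'grasp_force': 0.0, 'ft_force': [1.28, -0.2, 0.31], 'qpos': [-0.3, 0.36, 1.83, -0.0, 0.95, -0.41]}
holder [557.89  -1.38   5.89   0.95] score 0.75 white 0.59 S [-44.   -4.7] [331.0, 5.0, 438.0, 56.0]
holder [5.5027e+02 3.5530e+01 6.0300e+00 5.2000e-01] score 0.68 white 0.97 S [-47.8  32.8] [328.0, 1.0, 431.0, 8.0]
holder [561.72 -76.42   6.82   0.95] score 0.62 white 0.62 S [-48.1 -79.7] [326.0, 101.0, 426.0, 144.0]
holder [559.88 -40.78   6.66   0.93] score 0.62 white 0.61 S [-46.2 -44.1] [327.0, 50.0, 430.0, 98.0]
straightedge [ 508.82 -386.63  173.83    0.92] score 0.55 white 0.56 S [-133.1 -382.7] [420.0, 345.0, 499.0, 453.0]
n 6 dist [ -16.2 -234.    -8. ] dyaw -12.05
[0, [-0.772, -0.122, 0.027], [0, 0, np.float64(0.0223)]]
[0, [-0.776, -0.095, 0.027], [0, 0, np.float64(0.0223)]]
[0, [-0.779, -0.068, 0.027], [0, 0, np.float64(0.0223)]]
[0, [-0.781, -0.041, 0.027], [0, 0, np.float64(0.0223)]]
[0, [-0.782, -0.013, 0.027], [0, 0, np.float64(0.0223)]]
[0, [-0.782, 0.014, 0.027], [0, 0, np.float64(0.0223)]]
```

Call:
{"fn": "apply_moves", "kwargs": {
  "targets": [
    [0.2, [-0.77, -0.12, 0.03], [0, 0, 0.022]],
    [0.2, [-0.78, -0.1, 0.03], [0, 0, 0.022]],
    [0.2, [-0.78, -0.07, 0.03], [0, 0, 0.022]],
    [0.2, [-0.78, -0.04, 0.03], [0, 0, 0.022]],
    [0.2, [-0.78, -0.01, 0.03], [0, 0, 0.022]],
    [0.2, [-0.78, 0.01, 0.03], [0, 0, 0.022]],
    [0.2, [0, 0, 0], [0, 0, 0]],
    [0.2, [0, 0, 0], [0, 0, 0]]
  ]
}}

```text
t: 60.22
ee_pos: [513.2, -386.6, 175.0]
orientation: [2.331, 2.105, -0.001]
ft_force: [-0.2, -0.2, 0.2]
width: 52.7
grasp_force: 0.0
```

```bash
python3 - <<'E'
from h import *
st(); p,K,V,o=find("straightedge"); cv2.imwrite("pics/w11.png",p)
q=o[0]; plan([q[0],q[1],20],q[2],4)
E
```

```text
{'t': 60.22, 'ee_pos': [513.17, -386.62, 174.97], 'orientation': [2.33, 2.1, -0.0], 'width': 52.69, 'grasp_force': 0.0, 'ft_force': [-0.2, -0.21, 0.18], 'qpos': [-0.66, 0.5, 1.62, -0.0, 1.01, -0.56]}
straightedge [ 510.04 -390.1   173.98    0.93] score 0.9 white 0.71 S [-132.3 -386.3] [300.0, 82.0, 333.0, 327.0]
n 4 dist [  -3.5   -3.9 -155.6] dyaw -0.25
[0, [-0.021, -0.015, 0.778], [0, 0, np.float64(0.0007)]]
[0, [-0.021, -0.015, 0.778], [0, 0, np.float64(0.0007)]]
[0, [-0.021, -0.015, 0.778], [0, 0, np.float64(0.0007)]]
[0, [-0.021, -0.015, 0.778], [0, 0, np.float64(0.0007)]]
```

Call:
{"fn": "apply_moves", "kwargs": {
  "targets": [
    [0.2, [-0.06, -0.06, 0.4], [0, 0, 0.003]],
    [0.2, [0, 0, 0.9], [0, 0, 0]],
    [0.2, [0, 0, 0.9], [0, 0, 0]],
    [0.2, [0, 0, 0.7], [0, 0, 0]],
    [0.2, [0, 0, 0.22], [0, 0, 0]],
    [0.2, [0, 0, 0], [0, 0, 0]],
    [-1, [0, 0, 0], [0, 0, 0]],
    [-1, [0, 0, 0], [0, 0, 0]]
  ]
}}

```text
t: 61.32
ee_pos: [511.3, -391.2, 21.6]
orientation: [2.332, 2.096, -0.0]
ft_force: [-0.5, 0.8, -0.1]
width: 35.7
grasp_force: 0.0
```

Call:
{"fn": "apply_moves", "kwargs": {
  "targets": [
    [-1, [0, 0, 0], [0, 0, 0]],
    [-1, [0, 0, 0], [0, 0, 0]],
    [-1, [0, 0, 0], [0, 0, 0]],
    [-1, [0, 0, -0.8], [0, 0, 0]],
    [-1, [0, 0, -1], [0, 0, 0]],
    [-1, [0, 0, -0.5], [0, 0, 0]],
    [-1, [0, 0, 0], [0, 0, 0]]
  ]
}}

```text
t: 62.2
ee_pos: [511.3, -390.9, 136.7]
orientation: [2.332, 2.095, 0.0]
ft_force: [-0.5, 0.5, -3.8]
width: 15.9
grasp_force: 30.0
```

```bash
python3 - <<'E'
from h import *
st(); plan(S(-120,-4,130),6,8)
E
```

```text
{'t': 62.2, 'ee_pos': [511.27, -390.92, 136.69], 'orientation': [2.33, 2.09, 0.0], 'width': 15.94, 'grasp_force': 30.0, 'ft_force': [-0.52, 0.48, -3.8], 'qpos': [-0.67, 0.55, 1.65, -0.0, 0.94, -0.56]}
n 8 dist [-29.  382.3  -6.7] dyaw 12.12
[0, [0.945, -0.161, 0.017], [0, 0, np.float64(-0.0168)]]
[0, [0.949, -0.136, 0.017], [0, 0, np.float64(-0.0168)]]
[0, [0.952, -0.111, 0.017], [0, 0, np.float64(-0.0168)]]
[0, [0.955, -0.086, 0.017], [0, 0, np.float64(-0.0168)]]
[0, [0.957, -0.061, 0.017], [0, 0, np.float64(-0.0168)]]
[0, [0.958, -0.036, 0.017], [0, 0, np.float64(-0.0168)]]
[0, [0.958, -0.01, 0.017], [0, 0, np.float64(-0.0168)]]
[0, [0.958, 0.015, 0.017], [0, 0, np.float64(-0.0168)]]
```

Call:
{"fn": "apply_moves", "kwargs": {
  "targets": [
    [-1, [0.94, -0.16, 0], [0, 0, -0.017]],
    [-1, [0.95, -0.14, 0], [0, 0, -0.017]],
    [-1, [0.95, -0.11, 0], [0, 0, -0.017]],
    [-1, [0.95, -0.09, 0], [0, 0, -0.017]],
    [-1, [0.96, -0.06, 0], [0, 0, -0.017]],
    [-1, [0.96, -0.04, 0], [0, 0, -0.017]],
    [-1, [0.96, -0.01, 0], [0, 0, -0.017]],
    [-1, [0.96, 0.01, 0], [0, 0, -0.017]]
  ]
}}

```text
t: 63.2
ee_pos: [483.8, -6.1, 132.2]
orientation: [2.098, 2.337, -0.004]
ft_force: [0.6, 0.2, -3.9]
width: 15.8
grasp_force: 30.0
```

Call:
{"fn": "apply_moves", "kwargs": {
  "targets": [
    [-1, [0, 0, 0], [0, 0, 0]],
    [-1, [0, 0, 0], [0, 0, 0]]
  ]
}}

```text
t: 63.45
ee_pos: [484.6, -7.7, 132.8]
orientation: [2.097, 2.336, -0.004]
ft_force: [0.6, 0.1, -4.2]
width: 15.8
grasp_force: 30.0
```

```bash
python3 - <<'E'
from h import *
st(); relturn(6); plan(S(-122,-4,22),6,1); print(toS(tool()[0])); p,*_=find(); cv2.imwrite("pics/w12.png",p)
E
```

```text
{'t': 63.45, 'ee_pos': [484.58, -7.71, 132.77], 'orientation': [2.1, 2.34, -0.0], 'width': 15.77, 'grasp_force': 30.0, 'ft_force': [0.6, 0.11, -4.17], 'qpos': [-0.04, 0.36, 2.0, -0.0, 0.79, -0.14]}
relturn units [-0.     0.002  0.002] 0.2
n 1 dist [  -4.3   -1.1 -110.8] dyaw -0.16
[0, [-0.013, -0.088, 2.215], [0, 0, np.float64(0.0018)]]
[[-117.61403075   -3.33863787]]
holder [559.72 -42.29   3.6    0.78] score 0.93 white 0.43 S [-46.5 -45.6] [355.0, 247.0, 465.0, 311.0]
holder [545.79  69.46   5.82   0.94] score 0.92 white 0.52 S [-48.7  67. ] [360.0, 102.0, 481.0, 159.0]
holder [549.6   31.33   5.48   0.95] score 0.9 white 0.45 S [-48.9  28.7] [360.0, 156.0, 471.0, 215.0]
holder [ 5.6369e+02 -8.0780e+01  1.1810e+01  4.8000e-01] score 0.88 white 0.42 S [-46.6 -84.3] [364.0, 295.0, 458.0, 329.0]
holder [558.36  -5.87   4.9    0.83] score 0.55 white 0.43 S [-44.   -9.2] [362.0, 206.0, 471.0, 267.0]
```

View pics/w12.png

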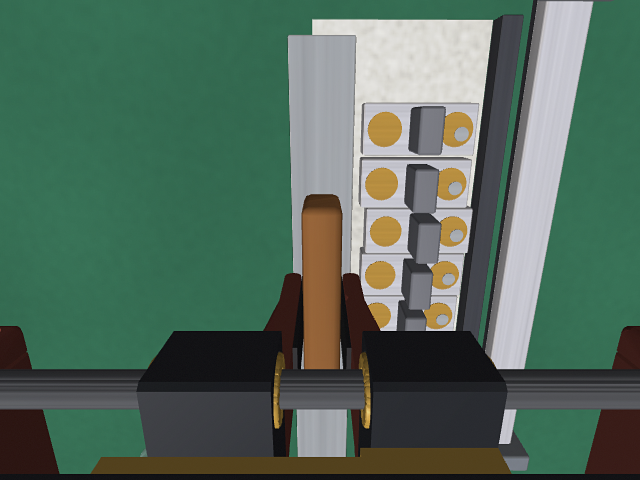

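```bash
python3 - <<'E'
from h import *
p,K,V=cam("wrist"); print(toS(back([[289,36],[355,36]],K,V,123)),toS(tool()[0]))
E
```

```text
[[-130.22096553  106.49847282]
 [-103.14541408  106.53998465]] [[-117.16657567   -4.33131094]]
```

Call:
{"fn": "apply_moves", "kwargs": {
  "targets": [
    [-1, [-0.04, -0.14, 0.3], [0, 0, 0]],
    [-1, [0, 0, 0.8], [0, 0, 0]],
    [-1, [0, 0, 0.7], [0, 0, 0]],
    [-1, [0, 0, 0.3], [0, 0, 0]],
    [-1, [0, 0, 0], [0, 0, 0]],
    [-1, [0, 0, 0], [0, 0, 0]]
  ]
}}

```text
t: 64.35
ee_pos: [479.6, -11.0, 29.8]
orientation: [2.097, 2.333, 0.0]
ft_force: [-0.8, -0.1, -2.2]
width: 15.6
grasp_force: 30.0
```

```bash
python3 - <<'E'
from h import *
st(); relturn(6); plan(S(-110,-5,22.5),6,1); print(toS(tool()[0]))
E
```

```text
{'t': 64.35, 'ee_pos': [479.61, -10.99, 29.79], 'orientation': [2.1, 2.33, 0.0], 'width': 15.58, 'grasp_force': 30.0, 'ft_force': [-0.83, -0.13, -2.17], 'qpos': [-0.05, 0.55, 2.05, -0.01, 0.54, -0.15]}
relturn units [0.002 0.002 0.001] 0.3
n 1 dist [12.7  2.4 -7.3] dyaw -0.1
[0, [0.021, 0.258, 0.146], [0, 0, np.float64(0.0011)]]
[[-122.90197148   -6.07549489]]
```

Call:
{"fn": "apply_moves", "kwargs": {
  "targets": [
    [-1, [0, 0, 0.1], [0, 0, 0]],
    [-1, [0, 0, 0.05], [0, 0, 0]],
    [-1, [0, 0.1, 0], [0, 0, 0]],
    [-1, [0, 0.1, 0], [0, 0, 0]],
    [-1, [0, 0.1, 0], [0, 0, 0]],
    [-1, [0, 0, 0], [0, 0, 0]]
  ]
}}

```text
t: 65.1
ee_pos: [494.4, -9.1, 21.5]
orientation: [2.097, 2.334, -0.001]
ft_force: [0.0, -0.2, -3.9]
width: 16.0
grasp_force: 30.0
```

Call:
{"fn": "apply_moves", "kwargs": {
  "targets": [
    [-1, [0, 0.06, 0], [0, 0, 0]],
    [-1, [0, 0.06, 0], [0, 0, 0]],
    [-1, [0, 0.05, 0], [0, 0, 0]],
    [-1, [0, 0, 0], [0, 0, 0]],
    [-1, [0, 0, 0], [0, 0, 0]]
  ]
}}

```text
t: 65.72
ee_pos: [500.5, -8.3, 21.1]
orientation: [2.099, 2.336, -0.005]
ft_force: [-4.6, -1.9, -0.7]
width: 15.8
grasp_force: 30.0
```

```bash
python3 - <<'E'
from h import *
st(); print(toS(tool()[0]))
E
```

```text
{'t': 65.72, 'ee_pos': [500.5, -8.28, 21.11], 'orientation': [2.1, 2.34, -0.0], 'width': 15.77, 'grasp_force': 30.0, 'ft_force': [-4.58, -1.87, -0.73], 'qpos': [-0.04, 0.58, 2.0, -0.01, 0.56, -0.14]}
[[-101.84343417   -5.56195587]]
```

Contact. Now I'll press on in small steps and watch the force.

Call:
{"fn": "apply_moves", "kwargs": {
  "targets": [
    [-1, [0, 0.04, 0], [0, 0, 0]],
    [-1, [0, 0.04, 0], [0, 0, 0]],
    [-1, [0, 0.03, 0], [0, 0, 0]],
    [-1, [0, 0, 0], [0, 0, 0]]
  ]
}}

```text
t: 66.22
ee_pos: [504.8, -7.7, 21.0]
orientation: [-2.099, -2.336, 0.007]
ft_force: [-8.3, -1.8, 1.6]
width: 15.6
grasp_force: 30.0
```

Call:
{"fn": "apply_moves", "kwargs": {
  "targets": [
    [-1, [0, 0.03, 0], [0, 0, 0]],
    [-1, [0, 0.03, 0], [0, 0, 0]],
    [-1, [0, 0, 0], [0, 0, 0]]
  ]
}}

```text
t: 66.6
ee_pos: [508.4, -7.3, 20.9]
orientation: [2.1, 2.337, -0.006]
ft_force: [-6.4, -0.4, -2.5]
width: 15.8
grasp_force: 30.0
```

Call:
{"fn": "apply_moves", "kwargs": {
  "targets": [
    [-1, [0, 0.03, 0], [0, 0, 0]],
    [-1, [0, 0.03, 0], [0, 0, 0]],
    [-1, [0, 0, 0], [0, 0, 0]]
  ]
}}

```text
t: 66.97
ee_pos: [508.6, -7.1, 20.6]
orientation: [-2.097, -2.334, 0.012]
ft_force: [-12.0, -3.0, 4.3]
width: 15.7
grasp_force: 30.0
```

Call:
{"fn": "apply_moves", "kwargs": {
  "targets": [
    [-1, [0, 0.03, 0], [0, 0, 0]],
    [-1, [0, 0.03, 0], [0, 0, 0]],
    [-1, [0, 0, 0], [0, 0, 0]]
  ]
}}

```text
t: 67.35
ee_pos: [508.7, -7.1, 20.7]
orientation: [-2.094, -2.331, 0.018]
ft_force: [-21.5, -5.2, 15.3]
width: 15.7
grasp_force: 30.0
```

```bash
python3 - <<'E'
from h import *
st(); print(toS(tool()[0])); relturn(6)
E
```

```text
{'t': 67.35, 'ee_pos': [508.72, -7.05, 20.7], 'orientation': [-2.09, -2.33, 0.02], 'width': 15.68, 'grasp_force': 30.02, 'ft_force': [-21.53, -5.22, 15.35], 'qpos': [-0.04, 0.59, 1.97, -0.01, 0.59, -0.14]}
[[-93.53768515  -5.20448975]]
relturn units [-0.009  0.001  0.001] 0.8
```

Call:
{"fn": "apply_moves", "kwargs": {
  "targets": [
    [-1, [0, 0.03, 0], [0, 0, 0.004]],
    [-1, [0, 0, 0], [0, 0, -0.008]],
    [-1, [0, 0, 0], [0, 0, 0.004]],
    [-1, [0, 0, 0], [0, 0, 0]]
  ]
}}

```text
t: 67.85
ee_pos: [508.8, -7.0, 20.7]
orientation: [-2.093, -2.33, 0.021]
ft_force: [-24.9, -5.6, 20.6]
width: 15.8
grasp_force: 30.0
```

Call:
{"fn": "apply_moves", "kwargs": {
  "targets": [
    [-1, [0, -0.08, 0], [0, 0, 0]],
    [-1, [0, -0.07, 0], [0, 0, 0]],
    [-0.5, [0, 0, 0], [0, 0, 0]],
    [-0.3, [0, 0, 0], [0, 0, 0]],
    [-0.2, [0, 0, 0], [0, 0, 0]],
    [-0.2, [0, 0, -0.8], [0, 0, 0]],
    [-0.2, [0, 0, -1], [0, 0, 0]],
    [-0.2, [0, 0, 0], [0, 0, 0]]
  ]
}}

```text
t: 68.85
ee_pos: [513.8, -7.2, 115.0]
orientation: [2.093, 2.33, 0.007]
ft_force: [-0.2, 0.0, -0.7]
width: 35.1
grasp_force: 0.0
```

```bash
python3 - <<'E'
from h import *
st(); print(toS(tool()[0])); find("straightedge"); find("straightedge","side"); plan(S(-140,-5,113),6,2)
E
```

```text
{'t': 68.85, 'ee_pos': [513.75, -7.16, 115.03], 'orientation': [2.09, 2.33, 0.01], 'width': 35.13, 'grasp_force': 0.0, 'ft_force': [-0.18, 0.03, -0.7], 'qpos': [-0.04, 0.42, 1.95, -0.0, 0.76, -0.14]}
[[-88.54086297  -5.83255848]]
straightedge [508.67  -6.22   5.84   0.96] score 0.59 white 0.7 S [-93.5  -4.4] [290.0, 63.0, 334.0, 360.0]
straightedge [507.75  -0.92   4.98   0.87] score 0.65 white 0.62 S [-93.9   1. ] [308.0, 232.0, 381.0, 297.0]
n 2 dist [-47.3  -4.7   2.5] dyaw -0.13
[0, [0.004, -0.475, -0.025], [0, 0, np.float64(0.0007)]]
[0, [0.003, -0.475, -0.025], [0, 0, np.float64(0.0007)]]
```

Call:
{"fn": "apply_moves", "kwargs": {
  "targets": [
    [-1, [0, -0.6, 0], [0, 0, 0]],
    [-1, [0, -0.6, 0], [0, 0, 0]],
    [-1, [0, 0, 0.6], [0, 0, 0]],
    [-1, [0, 0, 0.8], [0, 0, 0]],
    [-1, [0, 0, 0.5], [0, 0, 0]],
    [-1, [0, 0, 0], [0, 0, 0]],
    [-1, [0, 0, 0], [0, 0, 0]]
  ]
}}

```text
t: 69.92
ee_pos: [450.7, -13.7, 16.3]
orientation: [2.098, 2.335, -0.002]
ft_force: [-0.7, 0.2, 0.5]
width: 0.6
grasp_force: 0.0
```

```bash
python3 - <<'E'
from h import *
st(); print(toS(tool()[0])); relturn(6); plan(S(-128,-5,8),6,2)
E
```

```text
{'t': 69.92, 'ee_pos': [450.73, -13.73, 16.28], 'orientation': [2.1, 2.33, -0.0], 'width': 0.59, 'grasp_force': 0.0, 'ft_force': [-0.69, 0.17, 0.53], 'qpos': [-0.05, 0.55, 2.11, -0.01, 0.48, -0.16]}
[[-151.90267319   -5.78510923]]
relturn units [0.    0.002 0.001] 0.2
n 2 dist [23.7  3.3 -8.3] dyaw -0.12
[0, [0.007, 0.239, 0.083], [0, 0, np.float64(0.0007)]]
[0, [0.008, 0.239, 0.083], [0, 0, np.float64(0.0007)]]
```

Call:
{"fn": "apply_moves", "kwargs": {
  "targets": [
    [-1, [0, 0.15, 0.16], [0, 0, 0]],
    [-1, [0, 0.15, 0], [0, 0, 0]],
    [-1, [0, 0.15, 0], [0, 0, 0]],
    [-1, [0, 0.07, 0], [0, 0, 0]],
    [-1, [0, 0.05, 0], [0, 0, 0]],
    [-1, [0, 0, 0], [0, 0, 0]]
  ]
}}

```text
t: 70.68
ee_pos: [479.3, -10.7, 8.4]
orientation: [2.097, 2.334, -0.001]
ft_force: [0.5, -0.0, 0.4]
width: 0.6
grasp_force: 0.0
```

Call:
{"fn": "apply_moves", "kwargs": {
  "targets": [
    [-1, [0, 0.05, 0], [0, 0, 0]],
    [-1, [0, 0.05, 0], [0, 0, 0]],
    [-1, [0, 0, 0], [0, 0, 0]]
  ]
}}

```text
t: 71.05
ee_pos: [484.5, -10.2, 8.4]
orientation: [2.097, 2.334, -0.001]
ft_force: [0.3, 0.1, -0.0]
width: 0.4
grasp_force: 0.0
```

Call:
{"fn": "apply_moves", "kwargs": {
  "targets": [
    [-1, [0, 0.04, 0], [0, 0, 0]],
    [-1, [0, 0.04, 0], [0, 0, 0]],
    [-1, [0, 0, 0], [0, 0, 0]]
  ]
}}

```text
t: 71.42
ee_pos: [485.6, -9.9, 8.1]
orientation: [-2.099, -2.337, 0.007]
ft_force: [-6.6, -1.2, 4.5]
width: 0.5
grasp_force: 3.3
```

Call:
{"fn": "apply_moves", "kwargs": {
  "targets": [
    [-1, [0, 0.04, 0], [0, 0, 0]],
    [-1, [0, 0.04, 0], [0, 0, 0]],
    [-1, [0, 0, 0], [0, 0, 0]]
  ]
}}

```text
t: 71.8
ee_pos: [485.7, -9.5, 7.7]
orientation: [-2.095, -2.333, 0.015]
ft_force: [-15.6, -3.8, 13.0]
width: 0.7
grasp_force: 7.9
```

Call:
{"fn": "apply_moves", "kwargs": {
  "targets": [
    [-1, [0, 0.04, 0], [0, 0, 0]],
    [-1, [0, 0.03, 0], [0, 0, 0]],
    [-1, [0, 0, 0], [0, 0, 0]],
    [-1, [0, -0.25, 0], [0, 0, 0]],
    [-1, [0.7, 0, 0], [0, 0, 0]],
    [-1, [0.7, 0, 0], [0, 0, 0]],
    [-1, [0, 0, 0], [0, 0, 0]],
    [-1, [0, 0, 0], [0, 0, 0]]
  ]
}}

```text
t: 72.8
ee_pos: [476.2, 59.2, 8.2]
orientation: [2.096, 2.335, -0.001]
ft_force: [-0.5, 0.2, -0.2]
width: 0.2
grasp_force: 0.0
```

```bash
python3 - <<'E'
from h import *
st(); print(toS(tool()[0])); relturn(6)
E
```

```text
{'t': 72.8, 'ee_pos': [476.18, 59.16, 8.25], 'orientation': [2.1, 2.33, -0.0], 'width': 0.24, 'grasp_force': 0.0, 'ft_force': [-0.54, 0.2, -0.16], 'qpos': [0.1, 0.59, 2.05, -0.01, 0.5, -0.0]}
[[-118.98126477   64.04417552]]
relturn units [0.001 0.002 0.002] 0.3
```

Call:
{"fn": "apply_moves", "kwargs": {
  "targets": [
    [-1, [0, 0.04, 0], [0, 0, 0]],
    [-1, [0, 0.04, 0], [0, 0, 0]],
    [-1, [0, 0.04, 0], [0, 0, 0]],
    [-1, [0, 0, 0], [0, 0, 0]]
  ]
}}

```text
t: 73.3
ee_pos: [478.4, 59.0, 7.7]
orientation: [-2.1, -2.335, 0.009]
ft_force: [-7.5, -2.6, 7.3]
width: 0.2
grasp_force: 4.3
```

Call:
{"fn": "apply_moves", "kwargs": {
  "targets": [
    [-1, [0, 0.04, 0], [0, 0, 0]],
    [-1, [0, 0.02, 0], [0, 0, 0]],
    [-1, [0, 0, 0], [0, 0, 0]]
  ]
}}

```text
t: 73.68
ee_pos: [478.5, 59.0, 7.5]
orientation: [-2.097, -2.332, 0.016]
ft_force: [-14.2, -2.3, 14.1]
width: 0.6
grasp_force: 7.7
```

Call:
{"fn": "apply_moves", "kwargs": {
  "targets": [
    [-1, [0, -0.3, 0], [0, 0, 0]],
    [-1, [-0.9, 0, 0], [0, 0, 0]],
    [-1, [-0.9, 0, 0], [0, 0, 0]],
    [-1, [-0.9, 0, 0], [0, 0, 0]],
    [-1, [0, 0, 0], [0, 0, 0]],
    [-1, [0, 0, 0], [0, 0, 0]]
  ]
}}

```text
t: 74.42
ee_pos: [484.0, -75.6, 8.5]
orientation: [2.099, 2.333, -0.001]
ft_force: [-0.2, 0.4, 0.3]
width: 0.4
grasp_force: 0.0
```

```bash
python3 - <<'E'
from h import *
st(); print(toS(tool()[0])); relturn(6); print(toS([[485.6,-9.9]]))
E
```

```text
{'t': 74.42, 'ee_pos': [484.01, -75.56, 8.55], 'orientation': [2.1, 2.33, -0.0], 'width': 0.37, 'grasp_force': 0.0, 'ft_force': [-0.21, 0.38, 0.29], 'qpos': [-0.18, 0.6, 2.03, -0.0, 0.51, -0.28]}
[[-125.27486554  -70.75402413]]
relturn units [0.001 0.002 0.001] 0.2
[[-116.82733775   -5.61899938]]
```

Call:
{"fn": "apply_moves", "kwargs": {
  "targets": [
    [-1, [0, 0.1, 0], [0, 0, 0]],
    [-1, [0, 0.06, 0], [0, 0, 0]],
    [-1, [0, 0.04, 0], [0, 0, 0]],
    [-1, [0, 0.03, 0], [0, 0, 0]],
    [-1, [0, 0, 0], [0, 0, 0]]
  ]
}}

```text
t: 75.05
ee_pos: [492.4, -73.6, 8.2]
orientation: [-2.097, -2.337, 0.007]
ft_force: [-9.1, -2.4, 7.7]
width: 0.4
grasp_force: 4.6
```

Call:
{"fn": "apply_moves", "kwargs": {
  "targets": [
    [-1, [0, 0.04, 0], [0, 0, 0]],
    [-1, [0, 0.03, 0], [0, 0, 0]],
    [-1, [0, 0, 0], [0, 0, 0]]
  ]
}}

```text
t: 75.42
ee_pos: [492.5, -73.2, 7.9]
orientation: [-2.093, -2.333, 0.014]
ft_force: [-17.0, -5.1, 15.3]
width: 0.6
grasp_force: 9.0
```

```bash
python3 - <<'E'
from h import *
print(toS([[478.5,59]]),toS(tool()[0]))
E
```

```text
[[-116.68643209   63.6457113 ]] [[-116.55965169  -69.32889535]]
```

Call:
{"fn": "apply_moves", "kwargs": {
  "targets": [
    [-1, [0, -0.3, 0], [0, 0, 0]],
    [-1, [0, -0.3, -0.8], [0, 0, 0]],
    [-1, [0, 0, -1], [0, 0, 0]],
    [-1, [0, 0, -1], [0, 0, 0]],
    [-1, [0, 0, -1], [0, 0, 0]],
    [-1, [0, 0, -0.5], [0, 0, 0]],
    [-1, [0, 0, 0], [0, 0, 0]]
  ]
}}

```text
t: 76.3
ee_pos: [470.4, -76.5, 225.5]
orientation: [2.094, 2.332, 0.003]
ft_force: [0.6, 0.9, -0.6]
width: 0.4
grasp_force: 0.0
```

```bash
python3 - <<'E'
from h import *
st(); p,*_=find(); find("straightedge"); cv2.imwrite("pics/w13.png",p); plan(S(43,212,215),6,8)
E
```

```text
{'t': 76.3, 'ee_pos': [470.37, -76.51, 225.45], 'orientation': [2.09, 2.33, 0.0], 'width': 0.4, 'grasp_force': 0.0, 'ft_force': [0.63, 0.87, -0.56], 'qpos': [-0.18, 0.2, 1.95, -0.0, 0.99, -0.29]}
holder [564.5   -3.58   5.32   0.91] score 0.79 white 0.54 S [-37.7  -7.6] [381.0, 115.0, 464.0, 156.0]
holder [566.93 -40.07   4.7    0.87] score 0.78 white 0.5 S [-39.1 -44.1] [376.0, 153.0, 465.0, 192.0]
holder [559.6   32.62   6.93   0.92] score 0.72 white 0.57 S [-38.8  28.9] [385.0, 72.0, 475.0, 115.0]
holder [554.99  70.56   6.96   0.92] score 0.69 white 0.58 S [-39.4  67.1] [385.0, 21.0, 480.0, 74.0]
holder [571.09 -76.17   3.61   0.84] score 0.64 white 0.48 S [-38.7 -80.5] [378.0, 190.0, 464.0, 227.0]
holder [6.201e+02 7.460e+01 9.635e+01 1.700e-01] score 0.62 white 0.74 S [25.8 64.4] [330.0, 4.0, 545.0, 343.0]
straightedge [508.39  -4.49   6.01   0.94] score 0.94 white 0.67 S [-93.6  -2.6] [352.0, 0.0, 389.0, 242.0]
n 8 dist [153.8 299.5  -7.1] dyaw -0.14
[0, [0.703, 0.462, 0.018], [0, 0, np.float64(0.0002)]]
[0, [0.704, 0.462, 0.018], [0, 0, np.float64(0.0002)]]
[0, [0.704, 0.462, 0.018], [0, 0, np.float64(0.0002)]]
[0, [0.704, 0.462, 0.018], [0, 0, np.float64(0.0002)]]
[0, [0.704, 0.461, 0.018], [0, 0, np.float64(0.0002)]]
[0, [0.704, 0.461, 0.018], [0, 0, np.float64(0.0002)]]
[0, [0.704, 0.461, 0.018], [0, 0, np.float64(0.0002)]]
[0, [0.704, 0.461, 0.018], [0, 0, np.float64(0.0002)]]
```

View pics/w13.png

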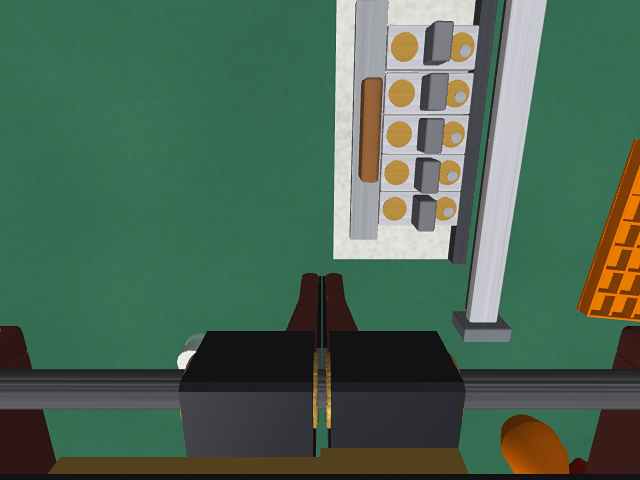

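The row sits flush between fence and straightedge in the picture. Now the camera head.

Call:
{"fn": "apply_moves", "kwargs": {
  "targets": [
    [-1, [0.72, 0.47, 0], [0, 0, 0]],
    [-1, [0.72, 0.47, 0], [0, 0, 0]],
    [-1, [0.72, 0.47, 0], [0, 0, 0]],
    [-1, [0.72, 0.47, 0], [0, 0, 0]],
    [-1, [0.72, 0.47, 0], [0, 0, 0]],
    [-1, [0.72, 0.47, 0], [0, 0, 0]],
    [-1, [0.72, 0.47, 0], [0, 0, 0]],
    [-1, [0.72, 0.47, 0], [0, 0, 0]]
  ]
}}

```text
t: 77.5
ee_pos: [624.9, 231.0, 220.7]
orientation: [2.098, 2.336, -0.006]
ft_force: [0.4, -0.2, 0.3]
width: 0.4
grasp_force: 0.0
```

Call:
{"fn": "apply_moves", "kwargs": {
  "targets": [
    [-1, [0, 0, 0], [0, 0, 0]],
    [-1, [0, 0, 0], [0, 0, 0]]
  ]
}}

```text
t: 77.75
ee_pos: [624.0, 229.3, 221.1]
orientation: [2.098, 2.336, -0.006]
ft_force: [-0.6, -0.1, -0.2]
width: 0.5
grasp_force: 0.0
```

```bash
python3 - <<'E'
from h import *
st(); print(toS(tool()[0])); plan(S(43,210,110),6,4)
p,K,V=cam("side")
for d in ctrl.pinpoint("head_grip","side"): print(round(d["score"],2),toS(back(d["xy"],K,V,120)))
E
```

```text
{'t': 77.75, 'ee_pos': [624.04, 229.26, 221.14], 'orientation': [2.1, 2.34, -0.01], 'width': 0.45, 'grasp_force': 0.0, 'ft_force': [-0.64, -0.13, -0.16], 'qpos': [0.34, 0.48, 1.53, -0.0, 1.12, 0.23]}
[[ 45.84966439 217.7603845 ]]
n 4 dist [  -2.    -8.  -111.1] dyaw -0.15
[0, [-0.039, -0.014, 0.556], [0, 0, np.float64(0.0004)]]
[0, [-0.039, -0.014, 0.556], [0, 0, np.float64(0.0004)]]
[0, [-0.039, -0.014, 0.556], [0, 0, np.float64(0.0004)]]
[0, [-0.039, -0.014, 0.556], [0, 0, np.float64(0.0004)]]
0.6 [[ 41.55011378 178.38420079]]
```

Call:
{"fn": "apply_moves", "kwargs": {
  "targets": [
    [-1, [-0.08, -0.05, 0.6], [0, 0, 0]],
    [-1, [0, 0, 0.8], [0, 0, 0]],
    [-1, [0, 0, 0.8], [0, 0, 0]],
    [-1, [0, 0, 0], [0, 0, 0]],
    [-1, [-0.1, 0, 0], [0, 0, 0]],
    [-1, [-0.2, 0, 0], [0, 0, 0]],
    [-1, [-0.3, 0, 0], [0, 0, 0]],
    [-1, [-0.4, 0, 0], [0, 0, 0]]
  ]
}}

```text
t: 78.85
ee_pos: [629.5, 175.0, 114.4]
orientation: [2.096, 2.334, 0.002]
ft_force: [0.4, 2.7, 2.6]
width: 0.4
grasp_force: 1.5
```

Call:
{"fn": "apply_moves", "kwargs": {
  "targets": [
    [-1, [-0.4, 0, 0], [0, 0, 0]],
    [-1, [-0.4, 0, 0], [0, 0, 0]],
    [-1, [-0.4, 0, 0], [0, 0, 0]],
    [-1, [-0.4, 0, 0], [0, 0, 0]],
    [-1, [-0.4, 0, 0], [0, 0, 0]],
    [-1, [-0.4, 0, 0], [0, 0, 0]],
    [-1, [-0.4, 0, 0], [0, 0, 0]],
    [-1, [-0.4, 0, 0], [0, 0, 0]]
  ]
}}

```text
t: 79.85
ee_pos: [645.4, 15.2, 113.3]
orientation: [2.098, 2.335, -0.002]
ft_force: [-0.2, 3.2, 0.0]
width: 0.4
grasp_force: 1.5
```

```bash
python3 - <<'E'
from h import *
st(); print(toS(tool()[0]))
E
```

```text
{'t': 79.85, 'ee_pos': [645.45, 15.21, 113.34], 'orientation': [2.1, 2.33, -0.0], 'width': 0.41, 'grasp_force': 1.48, 'ft_force': [-0.16, 3.18, 0.03], 'qpos': [0.01, 0.58, 1.65, -0.0, 0.91, -0.1]}
[[44.76902992  2.64539277]]
```

Call:
{"fn": "apply_moves", "kwargs": {
  "targets": [
    [-1, [-0.4, 0, 0], [0, 0, 0]],
    [-1, [-0.4, 0, 0], [0, 0, 0]],
    [-1, [-0.4, 0, 0], [0, 0, 0]],
    [-1, [-0.4, 0, 0], [0, 0, 0]],
    [-1, [-0.4, 0, 0], [0, 0, 0]],
    [-1, [-0.3, 0, 0], [0, 0, 0]],
    [-1, [-0.2, 0, 0], [0, 0, 0]],
    [-1, [-0.1, 0, 0], [0, 0, 0]]
  ]
}}

```text
t: 80.85
ee_pos: [659.6, -113.4, 114.1]
orientation: [2.098, 2.334, -0.002]
ft_force: [-2.6, 3.4, -1.6]
width: 0.9
grasp_force: 1.1
```

Call:
{"fn": "apply_moves", "kwargs": {
  "targets": [
    [-1, [-0.1, 0, 0], [0, 0, 0]],
    [-1, [-0.1, 0, 0], [0, 0, 0]],
    [-1, [-0.08, 0, 0], [0, 0, 0]],
    [-1, [0, 0, 0], [0, 0, 0]]
  ]
}}

```text
t: 81.35
ee_pos: [661.5, -127.2, 114.3]
orientation: [2.097, 2.333, -0.001]
ft_force: [-0.2, -0.2, 1.2]
width: 0.5
grasp_force: 0.1
```

```bash
python3 - <<'E'
from h import *
st(); print(toS(tool()[0]))
E
```

```text
{'t': 81.35, 'ee_pos': [661.49, -127.16, 114.34], 'orientation': [2.1, 2.33, -0.0], 'width': 0.46, 'grasp_force': 0.08, 'ft_force': [-0.22, -0.25, 1.24], 'qpos': [-0.21, 0.62, 1.58, -0.0, 0.94, -0.31]}
[[  45.83879599 -140.62218513]]
```

Call:
{"fn": "apply_moves", "kwargs": {
  "targets": [
    [-1, [-0.06, 0, 0], [0, 0, 0]],
    [-1, [-0.06, 0, 0], [0, 0, 0]],
    [-1, [-0.04, 0, 0], [0, 0, 0]],
    [-1, [0, 0, 0], [0, 0, 0]]
  ]
}}

```text
t: 81.85
ee_pos: [662.0, -131.4, 114.4]
orientation: [2.1, 2.337, 0.004]
ft_force: [-1.1, 16.1, 2.6]
width: 0.3
grasp_force: 7.7
```

Call:
{"fn": "apply_moves", "kwargs": {
  "targets": [
    [-1, [-0.04, 0, 0], [0, 0, 0]],
    [-1, [-0.03, 0, 0], [0, 0, 0]],
    [-1, [0, 0, 0], [0, 0, 0]]
  ]
}}

```text
t: 82.22
ee_pos: [661.9, -131.7, 114.4]
orientation: [-2.098, -2.333, -0.007]
ft_force: [-2.7, 28.2, 6.2]
width: 0.4
grasp_force: 14.1
```

At the right-hand stop. I'll back off, rise and do a final check.

Call:
{"fn": "apply_moves", "kwargs": {
  "targets": [
    [-1, [0.3, 0, 0], [0, 0, 0]],
    [-1, [0.2, 0, -0.8], [0, 0, 0]],
    [-1, [0, -0.4, -1], [0, 0, 0]],
    [-1, [0, -0.8, -1], [0, 0, 0]],
    [-1, [-0.5, -0.8, -0.5], [0, 0, 0]],
    [-1, [-0.5, -0.8, 0], [0, 0, 0]],
    [-1, [0, 0, 0], [0, 0, 0]],
    [-1, [0, 0, 0], [0, 0, 0]]
  ]
}}

```text
t: 83.22
ee_pos: [527.0, -177.6, 278.0]
orientation: [2.097, 2.333, -0.001]
ft_force: [0.6, 0.2, 0.3]
width: 0.3
grasp_force: 0.0
```

```bash
python3 - <<'E'
from h import *
st(); find("straightedge"); 
for n in("side","wrist"):
    p,K,V=cam(n)
    for l,z in(("head_grip",120),("loupe",0),("oil_jar",0)):
        for d in ctrl.pinpoint(l,n): print(n,l,round(d["score"],2),toS(back(d["xy"],K,V,z)).round(1),back(d["xy"],K,V,z).round(1))
    if n=="side": a=cv2.resize(p[150:400,220:500],None,fx=2.3,fy=2.3)
find(); cv2.imwrite("pics/f1.png",a)
E
```

```text
{'t': 83.22, 'ee_pos': [526.96, -177.59, 278.05], 'orientation': [2.1, 2.33, -0.0], 'width': 0.34, 'grasp_force': 0.0, 'ft_force': [0.59, 0.17, 0.29], 'qpos': [-0.35, 0.26, 1.73, -0.0, 1.15, -0.45]}
straightedge [508.24  -4.9    6.4    0.94] score 0.79 white 0.68 S [-93.8  -3. ] [308.0, 0.0, 335.0, 134.0]
side head_grip 0.61 [[  48.2 -163. ]] [[ 666.2 -149.1  120. ]]
side loupe 0.69 [[-81.3 303.8]] [[488.6 301.6   0. ]]
side loupe 0.3 [[-93.3   2.2]] [[5.081e+02 3.000e-01 0.000e+00]]
side oil_jar 0.61 [[-278.2 -247.2]] [[ 350.4 -267.1    0. ]]
wrist oil_jar 0.7 [[-274.4 -247.9]] [[ 354.2 -267.3    0. ]]
holder [566.62 -39.81   7.33   0.89] score 0.95 white 0.62 S [-39.4 -43.8] [335.0, 40.0, 412.0, 81.0]
holder [569.12 -75.2    6.87   0.91] score 0.81 white 0.62 S [-40.6 -79.3] [334.0, 82.0, 415.0, 116.0]
holder [ 5.6254e+02 -3.1000e-01  6.0700e+00  9.3000e-01] score 0.75 white 0.63 S [-39.3  -4.1] [333.0, 0.0, 415.0, 45.0]
holder [560.98  38.28   5.51   0.65] score 0.47 white 1.0 S [-36.8  34.4] [340.0, 0.0, 418.0, 4.0]
```

View pics/f1.png

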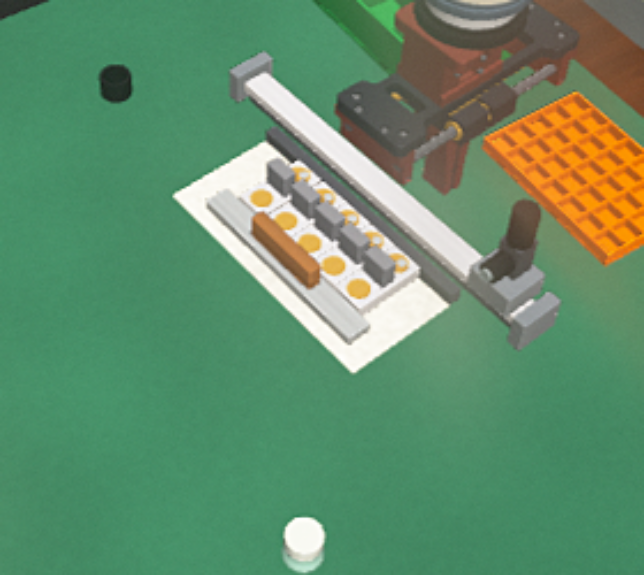

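The view shows five holders flush between fence and straightedge, the head at its right stop (525,280), and the loupe (116,83) and oil jar (303,540) where they were.

```bash
python3 -c "
from h import *
print(ctrl.close_job())"
```

```text
the job is handed in; nothing more can be done
None
```

I handed the job in: all five holders are in one row hard against the fence, the straightedge lies pressed flush along their near ends, and the camera head is at its right-hand stop; one holder was set down on its side on the way, so I picked it up, righted it and placed it again.

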